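Load former carriers and lock them with pins and hairpin clips

ROBOT

A 6-joint arm with a two-finger parallel gripper is mounted at the origin on a cart in front of the work surface, level with it; the furniture and walls round the work are solid. World frame = base frame: x ahead of the robot, y to its left, z up, the work surface at z = 0. Lengths are in m, angles in degrees, forces in N, time in s.
With the tool pointing down it reaches from about 0.35 to 0.875 m from the base axis. Payload 4.2 kg.
Tool frame: the origin (TCP) lies midway between the tips of the shut fingers; the grasp point (between the pads) lies 19 mm behind it; z points along the fingers, y is the line along which they close (so a half turn about z gives the same grasp; the last joint's range is limited). The gripper opens to 87 mm and grips with 3 to 60 N. Pads are 19 mm wide; open, the fingers measure 117 mm over their backs; the gripper's body (75 mm by 190 mm) begins 51 mm behind the grasp point.
Start: joints at [-53.251, 22.042, 0.453, 0, -68.411, -14.817], TCP at [0.233, -0.58, 0.223] pointing down, gripper open.
Joint ranges: [-179.83, 179.83], [-69.29, 118.12], [-61.27, 80.66], [-181.25, 117.63], [-171.15, -9.14], [-177.46, 177.46]. Speed limits (degrees/s): [159.86, 159.86, 180, 180, 180, 180].

INTERFACE

Orientations are given as a 3x3 rotation matrix whose columns are the frame's x, y, z axes.
In Python, from station import sense, capture, finish_job, silhouettes, landmark_of gives the robot as it stands.
- The arm moves only by the tool step_arm, never from a script. Its arguments are lists of equal length, an entry for each row: "linear": the shift along the tool's x, y, z in mm, a list of three; "delta_rot": the turn, a rotation vector about the tool's x, y, z in rad, a list of three; "grip": the finger opening in mm, from 0 to 87. A call has 1 to 10 rows; each row shifts and turns the commanded pose from where the row before left it, along the tool's axes as they then stand; what a row does not reach is not made up. A row lasts 1/8 s, in which the tool goes at most 62.5 mm and 10.7 degrees, less where a joint would pass 70% of its speed; a pose out of reach is approached as far as the arm can. A call with a gripper value outside its range is refused whole. The fingers move at their own pace and stop on an object; the grip force is fixed at half the most. Time passes only in rows, so rows that do not move let the fingers close. It gives the time, the measured TCP pose, the force, the opening and the grip force at its end, in the units of the state.
- sense(): the state, without advancing time (a new reading comes with each control period).
- capture(name): name is "side" or "top" or "wrist"; returns a dict with "img" (384x512x3 uint8, red, green, blue), "fx", "fy", "cx", "cy" (pixels), "world_to_cam" (4x4, takes a point from world to camera coordinates); the wrist camera has in their place "mount" (4x4, takes a point from camera to tool coordinates, whose origin is the TCP and whose axes are the flange's). Camera axes: x right, y up, looking along -z (the intrinsics and any distortion apply to the point x, -y, -z); pixel columns grow to the right and rows downward; lengths in m; the calibration is good to about 2 mm. The wrist camera is an equidistant fisheye: a pixel r from the principal point sees the ray r / f radians off the axis. A picture is of the moment at which its call begins: read the wrist's pose just before it. There is no depth.
- finish_job(): hands the job in; it is judged then, once.
Trained networks look in the newest picture that a camera, given by its name, has taken for a name from the list of things; names that differ only in an ending like _2 or _b are one class to them, and where a whole thing is asked for, a point or a joint stands for the part that bears it (a point fixed in the world has none). Each returns a list of dicts, best first, with "score" (0 to 1); they miss things now and then, are a little off and sometimes report something else, mostly with a low value. They report only what shows in the picture. A call takes as long as a camera call.
- silhouettes(camera, label): "mask" (384x512 bool, what is visible of it) and "point" ([column, row] in pixels, amid what is visible of it).
- landmark_of(camera, label): "point" ([column, row] in pixels: a listed point, or the origin of a listed thing).
The state is a dict: "time_s": time; "joints": joint angles; "joint_velocities": joint speeds; "effort": joint torques, N m; "tcp_pos": TCP position; "ee_rot": TCP orientation; "wrist_force": force on the tool from outside, world axes, zero at the start; "moment": the same for the moment, N m; "gripper_width": opening from 0.0 (shut) to 1.0 (fully open); "gripper_force": force on a finger pad.
Only numpy, scipy, OpenCV 4.12 (cv2) and the standard library are available. Lean on these libraries where they do the work, as an engineer would, in place of code of your own. Each camera call takes 0.05 s, during which the arm holds its last target. There are 200 camera calls.

TASK

Load as many carriers as there are locking pins on the bench: slide the former off the carrier's ledge (do not lift it high) so that it drops into the chute beside, then push a pin from the front through both cheeks until its handle meets the front cheek, and press a hairpin clip from the rack down through the pin's eye behind the rear cheek until its grip block sits on the shank and the bent leg has sprung round it. Every pin must end up used this way, let go and at rest; do not knock over any mixing cup.

Things in the scene. Friction and masses are not known exactly. Their poses are not given: they have to be found in the camera images.
- carrier_1: one of 3 fixed aluminium carriers on a board 8 mm thick. Origin: under its chute's centre, on the board; x: the way the pin goes in, y: from chute to ledge. mm: chute inside x +-36, y +-24, floor z 6, open top; front and rear cheeks (plates across x, x -46..-36 and 36..46, y +-32, top z 82); wall at -y to z 96; white ledge y 24..68, x +-36, top z 76, holds a former, outer side open
- carrier_1_lock (a point): on the axis of the carrier's two pin holes (round, 20 mm, one in each cheek; axis along x at carrier y 0, z 64 mm), at carrier x 58: 12 mm behind the rear cheek. The pin's eye lies here when the pin is home. In front of the front cheek a rest 20 mm wide (x -82..-46, top z 53.5) carries the pin's handle. Axes as the carrier
- former_1: cream half-disc former, 30 thick (its x) x 60 (its y) x 32 mm high, 75 g, standing on its flat underside (origin: its centre) on the ledge of the carrier of the same number, flat faces towards carrier +-y. Slid over the ledge's edge it tumbles into the chute and may lie any way up there, its origin then 6 to 40 mm above the carrier's origin
- carrier_2: one of 3 fixed aluminium carriers on a board 8 mm thick. Origin: under its chute's centre, on the board; x: the way the pin goes in, y: from chute to ledge. mm: chute inside x +-36, y +-24, floor z 6, open top; front and rear cheeks (plates across x, x -46..-36 and 36..46, y +-32, top z 82); wall at -y to z 96; white ledge y 24..68, x +-36, top z 76, holds a former, outer side open
- carrier_2_lock (a point): on the axis of the carrier's two pin holes (round, 20 mm, one in each cheek; axis along x at carrier y 0, z 64 mm), at carrier x 58: 12 mm behind the rear cheek. The pin's eye lies here when the pin is home. In front of the front cheek a rest 20 mm wide (x -82..-46, top z 53.5) carries the pin's handle. Axes as the carrier
- former_2: cream half-disc former, 30 thick (its x) x 60 (its y) x 32 mm high, 75 g, standing on its flat underside (origin: its centre) on the ledge of the carrier of the same number, flat faces towards carrier +-y. Slid over the ledge's edge it tumbles into the chute and may lie any way up there, its origin then 6 to 40 mm above the carrier's origin
- carrier_3: one of 3 fixed aluminium carriers on a board 8 mm thick. Origin: under its chute's centre, on the board; x: the way the pin goes in, y: from chute to ledge. mm: chute inside x +-36, y +-24, floor z 6, open top; front and rear cheeks (plates across x, x -46..-36 and 36..46, y +-32, top z 82); wall at -y to z 96; white ledge y 24..68, x +-36, top z 76, holds a former, outer side open
- carrier_3_lock (a point): on the axis of the carrier's two pin holes (round, 20 mm, one in each cheek; axis along x at carrier y 0, z 64 mm), at carrier x 58: 12 mm behind the rear cheek. The pin's eye lies here when the pin is home. In front of the front cheek a rest 20 mm wide (x -82..-46, top z 53.5) carries the pin's handle. Axes as the carrier
- former_3: cream half-disc former, 30 thick (its x) x 60 (its y) x 32 mm high, 75 g, standing on its flat underside (origin: its centre) on the ledge of the carrier of the same number, flat faces towards carrier +-y. Slid over the ledge's edge it tumbles into the chute and may lie any way up there, its origin then 6 to 40 mm above the carrier's origin
- pin_1: loose steel pin lying on the bench, 157 mm long, about 130 g (may be absent). Origin: on the axis at the shoulder of handle and shank; x: along the shank to its tip. Round shank 16 mm thick, 123 long, last 9 mm tapered to 7; flat bar handle behind the shoulder, 34 long x 30 wide (y) x 18 thick (z). Lies with z up or down, axis 9 mm above the bench; fits either way up
- pin_1_eye (a point): centre of the 7 mm eye drilled through the pin's shank along the pin's z, on the axis 104 mm ahead of the shoulder
- pin_2: loose steel pin lying on the bench, 157 mm long, about 130 g (may be absent). Origin: on the axis at the shoulder of handle and shank; x: along the shank to its tip. Round shank 16 mm thick, 123 long, last 9 mm tapered to 7; flat bar handle behind the shoulder, 34 long x 30 wide (y) x 18 thick (z). Lies with z up or down, axis 9 mm above the bench; fits either way up
- pin_2_eye (a point): centre of the 7 mm eye drilled through the pin's shank along the pin's z, on the axis 104 mm ahead of the shoulder
- pin_3: loose steel pin lying on the bench, 157 mm long, about 130 g (may be absent). Origin: on the axis at the shoulder of handle and shank; x: along the shank to its tip. Round shank 16 mm thick, 123 long, last 9 mm tapered to 7; flat bar handle behind the shoulder, 34 long x 30 wide (y) x 18 thick (z). Lies with z up or down, axis 9 mm above the bench; fits either way up
- pin_3_eye (a point): centre of the 7 mm eye drilled through the pin's shank along the pin's z, on the axis 104 mm ahead of the shoulder
- clip_rack: fixed wooden rack, 36 x 210 x 40 mm high, with three slots 70 mm apart along its y in which the clips stand, grip blocks resting on its top; origin: centre of its underside
- clip_1: sprung hairpin clip standing legs down in the rack, 50 g; grey grip block on top: x +-7, y -12..18, z 9..35 mm, a thin loop above it to z 46. Origin: on the straight leg; it lies at the centre of a pin's eye when home (block resting on the shank). Straight leg along z at x 0, y 0, 5 mm thick, to z -26, last 8 mm tapered to 2. Its x goes along the pin's axis, either way round
- clip_1_spring (a joint): angle (rad) of the clip's bent sprung leg, which hangs beside the straight leg at its +y (out to y 13, end at z -20 mm): 0 relaxed, growing as it spreads. Pressed down over the shank (a few N) it spreads to about 0.15 and springs back below it
- clip_2: sprung hairpin clip standing legs down in the rack, 50 g; grey grip block on top: x +-7, y -12..18, z 9..35 mm, a thin loop above it to z 46. Origin: on the straight leg; it lies at the centre of a pin's eye when home (block resting on the shank). Straight leg along z at x 0, y 0, 5 mm thick, to z -26, last 8 mm tapered to 2. Its x goes along the pin's axis, either way round
- clip_2_spring (a joint): angle (rad) of the clip's bent sprung leg, which hangs beside the straight leg at its +y (out to y 13, end at z -20 mm): 0 relaxed, growing as it spreads. Pressed down over the shank (a few N) it spreads to about 0.15 and springs back below it
- clip_3: sprung hairpin clip standing legs down in the rack, 50 g; grey grip block on top: x +-7, y -12..18, z 9..35 mm, a thin loop above it to z 46. Origin: on the straight leg; it lies at the centre of a pin's eye when home (block resting on the shank). Straight leg along z at x 0, y 0, 5 mm thick, to z -26, last 8 mm tapered to 2. Its x goes along the pin's axis, either way round
- clip_3_spring (a joint): angle (rad) of the clip's bent sprung leg, which hangs beside the straight leg at its +y (out to y 13, end at z -20 mm): 0 relaxed, growing as it spreads. Pressed down over the shank (a few N) it spreads to about 0.15 and springs back below it
- cup: white mixing cup, 57 mm across, 52 mm high, nearest of three, a bystander that must not be knocked over; origin: centre of its underside

How it is judged:
By the outcome, as a careful person would: the job done as asked, in the order asked, and still so for the second after the job is handed in, with the robot touching nothing.
Of pin_1, pin_2, pin_3 only 2 to 3 are there at a start; the rules pass over those that are not, and their reading is None.
At some moment in a run one of pin_1, pin_2, pin_3 may be knocked a few centimetres aside while the robot is not near it.
It also fails if it takes over 210 s, if anything falls off the work surface, if the arm or the gripper's body presses on something with over 40 N, if the wrist force passes 120 N, or if a joint passes its speed limit or range.

## Working session

There is one attempt and no reset: what is moved stays moved. The work goes in short steps, Python scripts to look and compute and a tool call to move; the robot and the scene stay as the last step left them, time stands still between calls to the robot, and variables do not carry over. Pictures are saved under pics/ and viewed, at most 14 in all, crops included, and the job is handed in when it is done.

Besides the shell and the picture viewer there is one more tool, called after "Emit:" in YAML: its name, and indented under it one key for each argument. step_arm: Moves the arm, as the interface text tells. Its arguments: {"type":"object","properties":{"linear":{"type":"array"},"delta_rot":{"type":"array"},"grip":{"type":"array"}},"required":["linear","delta_rot","grip"]}

```bash
mkdir -p pics; ls; cat > h.py <<'E'
import numpy as np, cv2
from station import *
def px2ray(c,p):
    W=np.array(c["world_to_cam"]);R=W[:3,:3];t=W[:3,3]
    d=np.array([(p[0]-c["cx"])/c["fx"],-(p[1]-c["cy"])/c["fy"],-1.])
    return -R.T@t, R.T@d
def at_z(c,p,z):
    o,d=px2ray(c,p); return o+d*(z-o[2])/d[2]
def proj(c,X):
    W=np.array(c["world_to_cam"]);q=W[:3,:3]@np.array(X)+W[:3,3]
    return np.array([c["cx"]+c["fx"]*q[0]/-q[2], c["cy"]+c["fy"]*-q[1]/-q[2]])
def wray(c,s,p):
    M=np.array(c["mount"]);R=np.array(s["ee_rot"]);t=np.array(s["tcp_pos"])
    u=np.array([(p[0]-c["cx"])/c["fx"],(p[1]-c["cy"])/c["fy"]]);r=np.linalg.norm(u)
    k=np.sin(r)/r if r>1e-9 else 1.
    d=np.array([u[0]*k,-u[1]*k,-np.cos(r)])
    return R@M[:3,3]+t, R@(M[:3,:3]@d)
def w_z(c,s,p,z):
    o,d=wray(c,s,p); return o+d*(z-o[2])/d[2]
def wproj(c,s,X):
    M=np.array(c["mount"]);R=np.array(s["ee_rot"]);t=np.array(s["tcp_pos"])
    q=M[:3,:3].T@(R.T@(np.array(X)-t)-M[:3,3])
    th=np.arctan2(np.hypot(q[0],q[1]),-q[2]);n=np.hypot(q[0],q[1])
    return np.array([c["cx"]+c["fx"]*th*q[0]/n, c["cy"]-c["fy"]*th*q[1]/n])
def save(c,n,scale=1.5): cv2.imwrite(n,cv2.resize(c["img"][:,:,::-1],None,fx=scale,fy=scale))
E
python3 - <<'E'
from h import *
for n in("top","side"):
    c=capture(n);save(c,f"pics/{n}0.png",1.55)
    print(n,c["fx"],c["cx"],c["cy"],{k:v for k,v in c.items() if k not in("img","world_to_cam")})
    W=np.array(c["world_to_cam"]);print(np.round(-W[:3,:3].T@W[:3,3],3))
    for l,z in(("carrier_1",.008),("carrier_1_lock",.072),("former_1",.1),("pin_1",.009),("pin_1_eye",.009),("clip_1",.031),("clip_rack",.0),("cup",0)):
        for d in landmark_of(n,l): print(l,np.round(d["point"]),round(d["score"],2),np.round(at_z(c,d["point"],z),3))
print(sense())
E
```

```text
pics
top 494.05385756447913 252.19207513927716 186.04053700121133 {'fx': 494.05385756447913, 'fy': 494.05385756447913, 'cx': 252.19207513927716, 'cy': 186.04053700121133}
[ 0.27  -0.085  1.505]
carrier_1 [286. 190.] 0.93 [ 0.57  -0.191  0.008]
carrier_1 [240. 188.] 0.65 [ 0.58  -0.049  0.008]
carrier_1 [197. 183.] 0.59 [0.601 0.086 0.008]
carrier_1_lock [290. 171.] 0.87 [ 0.617 -0.201  0.072]
former_1 [180. 176.] 0.71 [0.602 0.125 0.1  ]
former_1 [270. 183.] 0.67 [ 0.575 -0.137  0.1  ]
former_1 [340. 170.] 0.66 [ 0.61  -0.343  0.1  ]
former_1 [226. 183.] 0.55 [ 0.577 -0.011  0.1  ]
pin_1 [172. 243.] 0.71 [0.416 0.16  0.009]
pin_1 [260. 239.] 0.64 [ 0.422 -0.108  0.009]
pin_1 [317. 239.] 0.64 [ 0.419 -0.279  0.009]
pin_1_eye [202. 254.] 0.77 [0.381 0.068 0.009]
pin_1_eye [341. 190.] 0.49 [ 0.569 -0.361  0.009]
clip_1 [343. 218.] 0.6 [ 0.479 -0.358  0.031]
clip_1 [199. 159.] 0.6 [0.669 0.076 0.031]
clip_1 [340. 192.] 0.45 [ 0.557 -0.354  0.031]
clip_1 [345. 170.] 0.37 [ 0.627 -0.374  0.031]
clip_rack [339. 196.] 0.64 [ 0.55  -0.354  0.   ]
clip_rack [180. 175.] 0.34 [0.629 0.14  0.   ]
[... 1294 characters left out ...]
0805e+01, -1.48171074e+01]), 'joint_velocities': array([-0.04567921,  0.03935686,  0.04653176,  0.06027635, -0.05508825,
       -0.02194836]), 'effort': array([-6.18277336e-04, -3.90456605e+01,  1.87623417e+01,  4.22448367e+00,
        1.54769310e-02, -2.86563272e-05]), 'tcp_pos': array([ 0.23345077, -0.57974846,  0.22257696]), 'ee_rot': array([[-9.27631331e-01, -3.73497140e-01,  3.40494248e-06],
       [-3.73497140e-01,  9.27631330e-01, -3.30749013e-05],
       [ 9.19484972e-06, -3.19530510e-05, -9.99999999e-01]]), 'wrist_force': array([ 0.85393664,  0.29547685, -0.82640505]), 'moment': array([-0.01324639,  0.01291719,  0.05367918]), 'gripper_force': 0.0, 'gripper_width': 0.998388271091242}
```

View pics/top0.png

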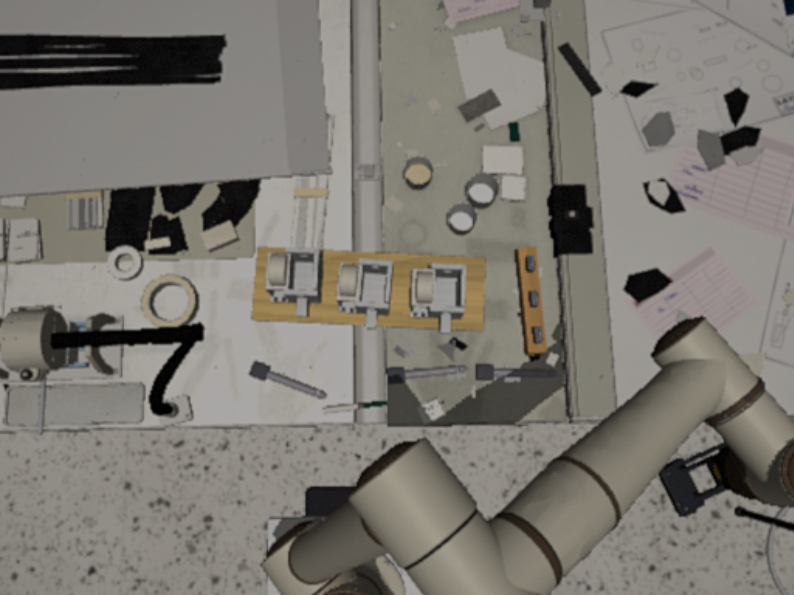

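View pics/side0.png

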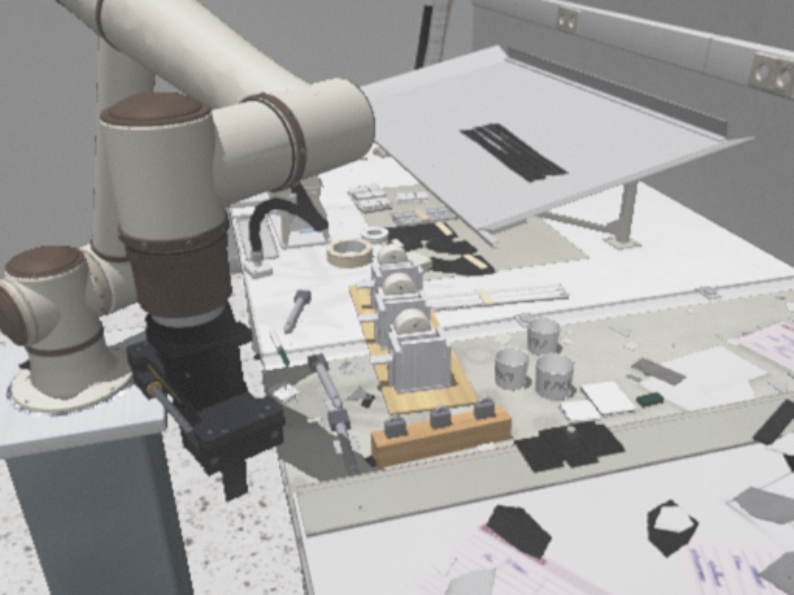

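Three pins lie at about (172,243), (260,239) and (317,239) in the top picture, pointing towards -y. The carriers stand at x≈0.58, with ledges on +y. The rack is at y≈-0.36. I'll align the tool with the world axes and look from above.

Emit:
step_arm:
  linear:
    - [0,0,-40]
    - [0,0,-40]
    - [0,0,-40]
    - [-27,48,0]
    - [-27,48,0]
    - [-27,48,0]
    - [-27,48,0]
    - [-27,48,0]
    - [-27,48,0]
    - [-27,48,0]
  delta_rot:
    - [0,0,0.1275]
    - [0,0,0.1275]
    - [0,0,0.1275]
    - [0,0,0]
    - [0,0,0]
    - [0,0,0]
    - [0,0,0]
    - [0,0,0]
    - [0,0,0]
    - [0,0,0]
  grip: [0,0,0,0,0,0,0,0,0,0]

```text
time_s: 2.15
tcp_pos: [0.4229, -0.242, 0.3429]
ee_rot: [[-1.0, -0.0, 0.001], [-0.0, 1.0, -0.0], [-0.001, -0.0, -1.0]]
wrist_force: [0.7, -1.1, 0.9]
gripper_width: 0.019
gripper_force: 0.0
```

Emit:
step_arm:
  linear:
    - [-27,48,0]
    - [-27,48,0]
    - [0,0,0]
    - [0,0,0]
  delta_rot:
    - [0,0,0]
    - [0,0,0]
    - [0,0,0]
    - [0,0,0]
  grip: [0,0,0,0]

```text
time_s: 2.65
tcp_pos: [0.4762, -0.1476, 0.3426]
ee_rot: [[-1.0, -0.001, -0.0], [-0.001, 1.0, -0.0], [0.0, -0.0, -1.0]]
wrist_force: [-0.2, -0.5, 0.6]
gripper_width: 0.005
gripper_force: 0.0
```

```bash
cat >> h.py <<'E'
LZ=dict(carrier_1=.008,carrier_1_lock=.072,former_1=.1,pin_1=.009,pin_1_eye=.009,clip_1=.049,clip_rack=0.,cup=0.)
def look(labels,png=None,minscore=.4,scale=1.55):
    s=sense();c=capture("wrist")
    if png: save(c,png,scale)
    print("tcp",np.round(s["tcp_pos"],4),"yaw",round(np.degrees(np.arctan2(s["ee_rot"][1][1],s["ee_rot"][0][1]))-90,2),"F",np.round(s["wrist_force"],1),"w",round(s["gripper_width"]*87,1),"t",s["time_s"])
    for l in labels:
        for d in landmark_of("wrist",l):
            if d["score"]>minscore: print(l,np.round(d["point"],1),round(d["score"],2),np.round(w_z(c,s,d["point"],LZ[l]),4))
    return s,c
E
python3 - <<'E'
from h import *
s,c=look(LZ,"pics/w0.png")
print(c["mount"],c["fx"],c["cx"],c["cy"])
E
```

```text
tcp [ 0.4762 -0.1476  0.3426] yaw 0.05 F [-0.2 -0.5  0.6] w 0.5 t 2.65
carrier_1 [228.9 209.9] 0.93 [ 0.5713 -0.1901  0.008 ]
carrier_1 [309.4 211.5] 0.93 [ 0.5744 -0.0468  0.008 ]
carrier_1 [378.2 230. ] 0.93 [0.6138 0.093  0.008 ]
former_1 [251.8 226.2] 0.55 [ 0.5652 -0.1491  0.1   ]
pin_1 [177.3 120. ] 0.76 [ 0.4126 -0.2754  0.009 ]
pin_1 [279.2 119.4] 0.67 [ 0.4137 -0.1044  0.009 ]
pin_1 [421.9 132.7] 0.59 [0.4236 0.1652 0.009 ]
pin_1_eye [374.8 104.5] 0.79 [0.3804 0.0636 0.009 ]
clip_1 [138.2 240.5] 0.64 [ 0.6167 -0.351   0.049 ]
clip_1 [135.4 204.2] 0.57 [ 0.5491 -0.3473  0.049 ]
clip_1 [127.3 165.3] 0.52 [ 0.4819 -0.3553  0.049 ]
clip_rack [141.7 199.9] 0.96 [ 0.5562 -0.3548  0.    ]
cup [141.9 197. ] 0.74 [ 0.5506 -0.3538  0.    ]
[[ 7.02126491e-04  9.64140701e-01  2.65390686e-01  7.32144614e-02]
 [ 9.99999696e-01 -5.86862622e-04 -5.13613117e-04  9.92248605e-04]
 [-3.39447437e-04  2.65390966e-01 -9.64140820e-01 -1.61805109e-01]
 [ 0.00000000e+00  0.00000000e+00  0.00000000e+00  1.00000000e+00]] 297.3186396354542 253.73965107063452 192.60734924619095
```

View pics/w0.png

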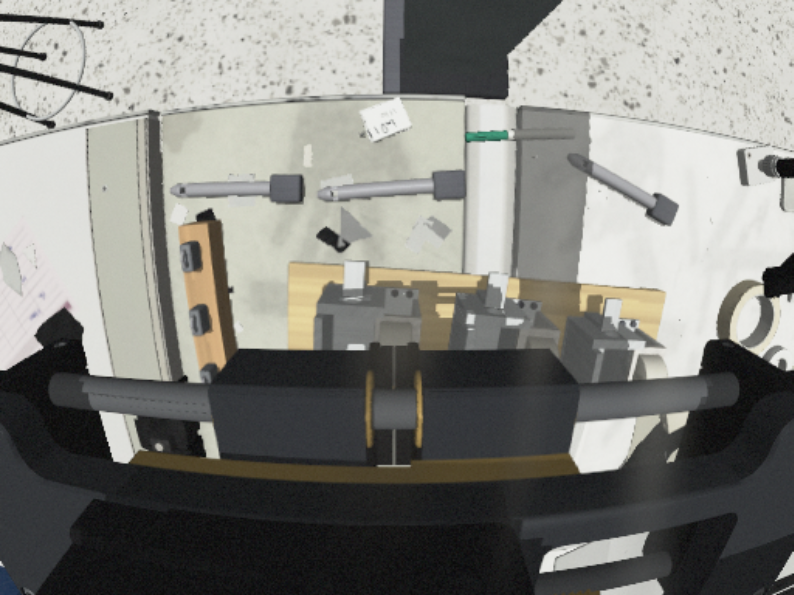

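Emit:
step_arm:
  linear:
    - [-41,7,21]
    - [-41,7,21]
    - [-41,7,21]
    - [-41,7,20]
    - [0,0,0]
    - [0,0,0]
  delta_rot:
    - [0,0,0]
    - [0,0,0]
    - [0,0,0]
    - [0,0,0]
    - [0,0,0]
    - [0,0,0]
  grip: [0,0,0,0,0,0]

```text
time_s: 3.85
tcp_pos: [0.6401, -0.1199, 0.2596]
ee_rot: [[-1.0, -0.0, -0.0], [-0.0, 1.0, -0.0], [0.0, -0.0, -1.0]]
wrist_force: [-1.1, 0.2, 0.4]
gripper_width: 0.001
gripper_force: 0.0
```

```bash
cat > v.py <<'E'
import sys,pickle
from h import *
n=sys.argv[1]
s,c=look(["carrier_1","carrier_1_lock","former_1","clip_1","cup"],f"pics/{n}.png")
sil=silhouettes("wrist","carrier_1")
pickle.dump((s,c,sil),open(n+".pkl","wb"))
im=c["img"].copy()
for d in sil:
    print(d["score"],d["point"],d["mask"].sum())
    cs,_=cv2.findContours(d["mask"].astype(np.uint8),0,1)
    if d["score"]>.4: cv2.drawContours(im,cs,-1,(255,0,0),1)
cv2.imwrite(f"pics/{n}m.png",cv2.resize(im[:260,:,::-1],None,fx=1.55,fy=1.55))
E
python3 v.py w1
```

```text
tcp [ 0.6401 -0.1199  0.2596] yaw 0.01 F [-1.1  0.2  0.4] w 0.1 t 3.85
carrier_1 [305.9 120.7] 0.7 [ 0.5768 -0.0463  0.008 ]
carrier_1 [392.5 144.8] 0.65 [0.6061 0.0892 0.008 ]
carrier_1 [202.3 112.6] 0.62 [ 0.5656 -0.1903  0.008 ]
carrier_1_lock [261.6   2.2] 0.74 [ 0.4305 -0.1098  0.072 ]
carrier_1_lock [189.2 161.6] 0.56 [ 0.6242 -0.1968  0.072 ]
former_1 [230.4 115.1] 0.78 [ 0.5692 -0.1439  0.1   ]
former_1 [353.3 132.3] 0.76 [ 0.5854 -0.0077  0.1   ]
former_1 [443.7 158.3] 0.72 [0.6101 0.1212 0.1   ]
clip_1 [ 91.8 156.5] 0.78 [ 0.6171 -0.3457  0.049 ]
clip_1 [ 86.9 109.4] 0.56 [ 0.5506 -0.349   0.049 ]
cup [182.6 215.3] 0.61 [ 0.719 -0.228  0.   ]
0.89 [195.3, 111.9] 5796
0.8 [410.3, 145.7] 5340
0.62 [313.6, 118.5] 5646
```

Emit:
step_arm:
  linear:
    - [0,50,0]
    - [0,50,0]
    - [0,50,0]
    - [0,0,0]
    - [0,0,0]
  delta_rot:
    - [0,0,0]
    - [0,0,0]
    - [0,0,0]
    - [0,0,0]
    - [0,0,0]
  grip: [0,0,0,0,0]

```text
time_s: 4.82
tcp_pos: [0.6401, 0.0303, 0.2598]
ee_rot: [[-1.0, -0.001, 0.0], [-0.001, 1.0, -0.0], [-0.0, -0.0, -1.0]]
wrist_force: [-0.1, 0.1, 0.1]
gripper_width: 0.008
gripper_force: 0.0
```

```bash
python3 v.py w2
```

```text
tcp [0.6401 0.0303 0.2598] yaw 0.04 F [-0.1  0.1  0.1] w 0.7 t 4.825
carrier_1 [198.9 120.3] 0.84 [ 0.5765 -0.0451  0.008 ]
carrier_1 [293.7 140.2] 0.59 [0.6048 0.0872 0.008 ]
carrier_1 [106.5 117.5] 0.55 [ 0.5646 -0.189   0.008 ]
carrier_1_lock [ 82.2 163.5] 0.86 [ 0.6231 -0.1985  0.072 ]
former_1 [225.1 127.3] 0.97 [5.826e-01 5.000e-04 1.000e-01]
former_1 [340.  151.5] 0.88 [0.6077 0.1278 0.1   ]
former_1 [106.4 119.2] 0.8 [ 0.5671 -0.1402  0.1   ]
clip_1 [ 18.2 163.4] 0.84 [ 0.6212 -0.3489  0.049 ]
clip_1 [ 14.8 121.2] 0.69 [ 0.5527 -0.3475  0.049 ]
clip_1 [14.3 79.5] 0.67 [ 0.4853 -0.3459  0.049 ]
cup [ 97.8 212.8] 0.79 [ 0.7182 -0.2272  0.    ]
0.89 [304.9, 138.3] 5521
0.75 [185.3, 118.6] 5705
0.61 [84.3, 121.2] 5464
```

View pics/w1m.png

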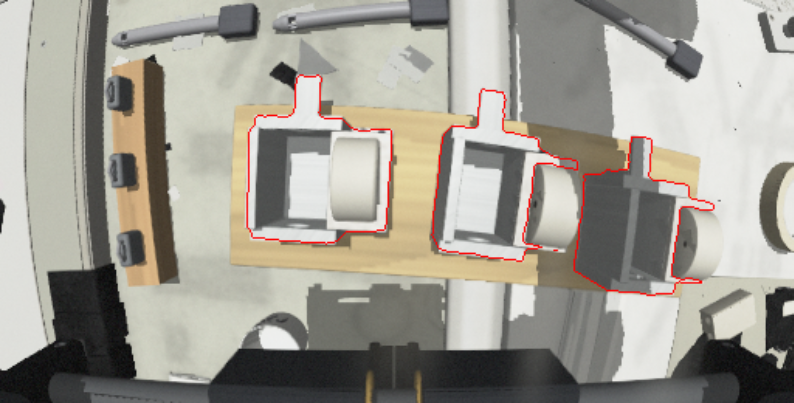

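The masks outline the carriers well. The clips are long along the rack (world x), so they need a 90° turn. Next I'll fit each carrier's pose to the masks.

```bash
cat > fit.py <<'E'
from h import *
import pickle
from scipy.optimize import minimize
mm=1e-3
B=[(-46,-36,-32,32,0,82),(36,46,-32,32,0,82),(-46,46,-32,-24,0,96),(-36,36,24,68,70,76),(-82,-46,-10,10,45,53.5),(-36,36,-24,24,0,6)]
F=(-30,30,31,61,76,108)
def corners(b): return np.array([[x,y,z] for x in b[:2] for y in b[2:4] for z in b[4:]])*mm
V=[pickle.load(open(n,"rb")) for n in("w1.pkl","w2.pkl")]
S=4
def rend(p,s,c,boxes):
    ca,sa=np.cos(p[2]),np.sin(p[2]);R=np.array([[ca,-sa,0],[sa,ca,0],[0,0,1]])
    m=np.zeros((384*S//2,512*S//2),np.uint8)
    for b in boxes:
        q=np.array([wproj(c,s,R@X+[p[0],p[1],.008]) for X in corners(b)])
        cv2.fillConvexPoly(m,cv2.convexHull(np.round((q+.5)*S/2*16-8).astype(np.int32)),1,shift=4)
    return m
def cost(p,k,masks):
    e=0
    for i,(s,c,_) in enumerate(V):
        if masks[i] is None: continue
        m=rend(p,s,c,B);f=cv2.dilate(rend(p,s,c,[F]),np.ones((9,9)))
        M=cv2.resize(masks[i].astype(np.uint8)*255,None,fx=S/2,fy=S/2)>127
        e+=((m>0)!=M)[f==0].sum()
    return e/1000
out=[]
for k,p0 in enumerate([(.568,-.19,-.04),(.577,-.046,-.04),(.605,.088,-.04)]):
    masks=[]
    for s,c,sil in V:
        q=wproj(c,s,(p0[0],p0[1],.05)); b=[d["mask"] for d in sil if abs(d["point"][0]-q[0])<40]
        masks.append(b[0] if b else None)
    best=None
    for a in(-.12,0.,.05):
        r=minimize(cost,[p0[0],p0[1],a],args=(k,masks),method="Nelder-Mead",options=dict(initial_simplex=[[p0[0],p0[1],a],[p0[0]+.008,p0[1],a],[p0[0],p0[1]+.008,a],[p0[0],p0[1],a-.1]],maxiter=70))
        if best is None or r.fun<best.fun: best=r
    print(k+1,np.round(best.x,4),np.degrees(best.x[2]).round(2),best.fun,[m is not None for m in masks]);out.append(best.x)
pickle.dump(out,open("carriers.pkl","wb"))
print(sense()["joints"])
E
time python3 fit.py
```

```text
1 [ 0.5679 -0.1906 -0.0524] -3.0 7.095 [True, True]
2 [ 0.5785 -0.0495 -0.0951] -5.45 4.829 [True, True]
3 [ 0.6058  0.0873 -0.0532] -3.05 8.058 [True, True]
[ 1.70788573e+01  2.24179859e+01  6.34352736e+00  8.20433738e-04
 -7.39279579e+01 -1.07131654e+02]
real	0m12.408s
user	0m11.579s
sys	0m12.019s
```

View pics/w2m.png

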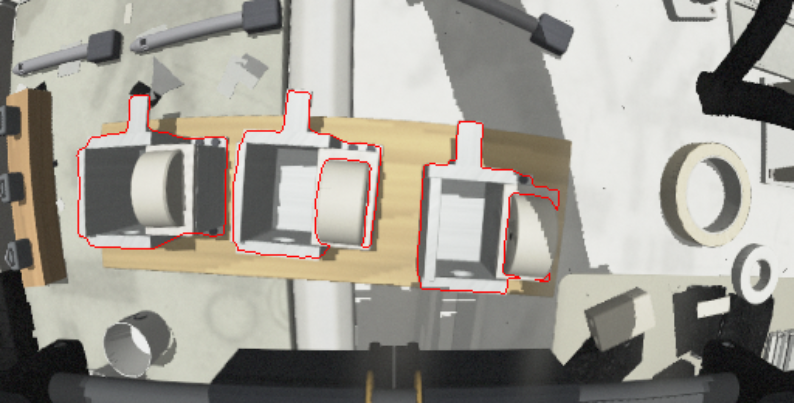

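Emit:
step_arm:
  linear:
    - [0,0,0]
    - [12,47,20]
    - [12,47,20]
    - [13,47,20]
    - [0,0,50]
    - [0,0,50]
    - [0,0,8]
    - [0,0,0]
    - [0,-10,0]
    - [0,-10,0]
  delta_rot:
    - [0,0,0.053]
    - [0,0,0]
    - [0,0,0]
    - [0,0,0]
    - [0,0,0]
    - [0,0,0]
    - [0,0,0]
    - [0,0,0]
    - [0,0,0]
    - [0,0,0]
  grip: [0,0,0,0,0,0,0,0,0,0]

```text
time_s: 6.42
tcp_pos: [0.6107, 0.1528, 0.0936]
ee_rot: [[-0.999, 0.053, 0.003], [0.053, 0.999, 0.002], [-0.003, 0.002, -1.0]]
wrist_force: [0.3, 1.5, 1.4]
gripper_width: 0.007
gripper_force: 0.5
```

Emit:
step_arm:
  linear:
    - [0,-8,0]
    - [0,-8,0]
    - [0,-8,0]
    - [0,-8,0]
    - [0,0,0]
    - [0,0,0]
    - [0,0,0]
  delta_rot:
    - [0,0,0]
    - [0,0,0]
    - [0,0,0]
    - [0,0,0]
    - [0,0,0]
    - [0,0,0]
    - [0,0,0]
  grip: [0,0,0,0,0,0,0]

```text
time_s: 7.3
tcp_pos: [0.608, 0.1214, 0.0914]
ee_rot: [[-0.999, 0.052, -0.0], [0.052, 0.999, -0.0], [0.0, -0.0, -1.0]]
wrist_force: [-0.1, -0.6, -0.4]
gripper_width: 0.007
gripper_force: 0.0
```

```bash
sed -i 's/(-36,36,24,68,70,76)/(-36,36,24,68,0,76)/' fit.py; python3 fit.py
python3 - <<'E'
from h import *
s,c=look(["former_1"],"pics/push3.png"); cv2.imwrite("pics/push3c.png",cv2.resize(c["img"][60:260,130:390,::-1],None,fx=3,fy=3))
E
```

```text
1 [ 0.5679 -0.1908 -0.0541] -3.1 3.375 [True, True]
2 [ 0.5786 -0.05   -0.0995] -5.7 2.687 [True, True]
3 [ 0.6057  0.0873 -0.0546] -3.13 2.027 [True, True]
[ 2.62272181e+01  2.82407412e+01 -9.88356607e+00 -1.56486743e-03
 -5.18936356e+01 -1.19232941e+02]
tcp [0.608  0.1214 0.0914] yaw -3.01 F [-0.1 -0.6 -0.4] w 0.6 t 7.3
former_1 [ 68.7 212.5] 0.79 [0.5839 0.0069 0.1   ]
former_1 [229.9 212.4] 0.59 [0.5875 0.1105 0.1   ]
```

View pics/push3c.png

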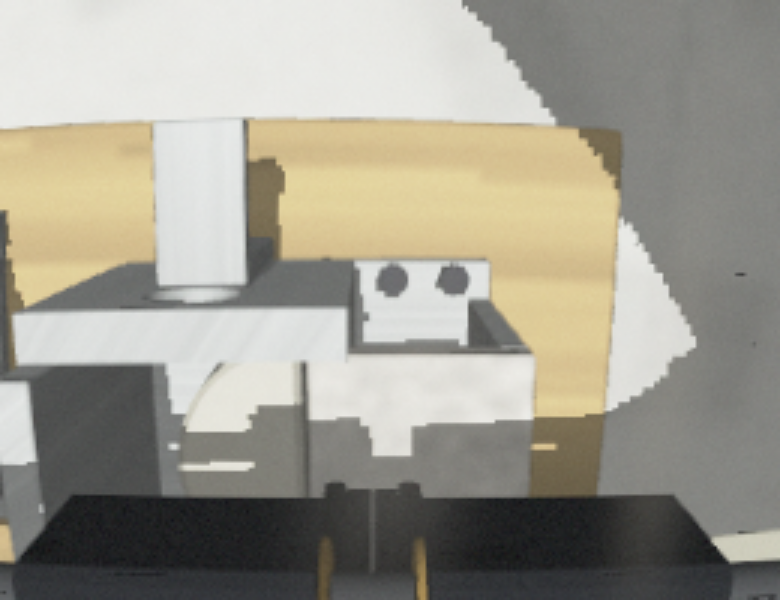

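The former lies in chute 3, half-disc visible below the cheek top. Carrier 2 is next.

Emit:
step_arm:
  linear:
    - [0,0,-30]
    - [0,0,-30]
    - [6,-46,0]
    - [6,-46,0]
    - [0,0,0]
    - [0,0,30]
    - [0,0,30]
    - [0,0,0]
    - [0,-8,0]
    - [0,-8,0]
  delta_rot:
    - [0,0,0]
    - [0,0,0.045]
    - [0,0,0]
    - [0,0,0]
    - [0,0,0]
    - [0,0,0]
    - [0,0,0]
    - [0,0,0]
    - [0,0,0]
    - [0,0,0]
  grip: [0,0,0,0,0,0,0,0,0,0]

```text
time_s: 8.65
tcp_pos: [0.5867, 0.015, 0.0931]
ee_rot: [[-0.995, 0.097, 0.003], [0.097, 0.995, 0.001], [-0.003, 0.001, -1.0]]
wrist_force: [0.2, 0.8, 0.7]
gripper_width: 0.002
gripper_force: 0.4
```

Emit:
step_arm:
  linear:
    - [0,-8,0]
    - [0,-8,0]
    - [0,-8,0]
    - [0,-8,0]
    - [0,0,0]
    - [0,0,0]
    - [0,0,-30]
    - [0,0,-30]
    - [0,0,0]
  delta_rot:
    - [0,0,0]
    - [0,0,0]
    - [0,0,0]
    - [0,0,0]
    - [0,0,0]
    - [0,0,0]
    - [0,0,0]
    - [0,0,-0.045]
    - [0,0,0]
  grip: [0,0,0,0,0,0,0,0,0]

```text
time_s: 9.78
tcp_pos: [0.5841, -0.0164, 0.1542]
ee_rot: [[-0.999, 0.052, 0.006], [0.052, 0.999, 0.001], [-0.006, 0.001, -1.0]]
wrist_force: [-0.1, 0.1, 0.1]
gripper_width: 0.004
gripper_force: 0.0
```

```bash
python3 - <<'E'
from h import *
s,c=look(["former_1"],"pics/push2.png")
for d in silhouettes("wrist","former_1"): print(d["point"],d["score"],d["mask"].sum())
E
```

```text
tcp [ 0.5841 -0.0164  0.1542] yaw -2.97 F [-0.1  0.1  0.1] w 0.4 t 9.775
former_1 [238.4 188.7] 0.95 [ 0.5671 -0.026   0.1   ]
former_1 [370.5 205.1] 0.95 [0.586  0.0788 0.1   ]
former_1 [104.1 194.4] 0.86 [ 0.5659 -0.138   0.1   ]
[365.9, 208.7] 0.72 892
[222.2, 188.6] 0.71 1731
[95.0, 199.2] 0.59 2976
[146.8, 36.1] 0.56 2183
[0.0, 231.6] 0.19 76
[11.0, 185.9] 0.17 2101
```

Emit:
step_arm:
  linear:
    - [3,-45,0]
    - [4,-46,0]
    - [0,0,0]
    - [0,0,32]
    - [0,0,31]
    - [0,0,0]
    - [0,-9,0]
    - [0,-9,0]
    - [0,-8,0]
    - [0,-8,0]
  delta_rot:
    - [0,0,0]
    - [0,0,0]
    - [0,0,0]
    - [0,0,0]
    - [0,0,0]
    - [0,0,0]
    - [0,0,0]
    - [0,0,0]
    - [0,0,0]
    - [0,0,0]
  grip: [0,0,0,0,0,0,0,0,0,0]

```text
time_s: 11.18
tcp_pos: [0.5694, -0.142, 0.0895]
ee_rot: [[-0.999, 0.053, 0.002], [0.053, 0.999, 0.0], [-0.002, 0.0, -1.0]]
wrist_force: [-0.1, 2.8, 3.3]
gripper_width: 0.001
gripper_force: 1.9
```

Emit:
step_arm:
  linear:
    - [0,-8,0]
    - [0,-8,0]
    - [0,0,0]
    - [0,0,0]
    - [0,0,-40]
    - [0,0,-40]
    - [-25,10,-30]
    - [-25,15,0]
    - [0,0,0]
    - [0,0,0]
  delta_rot:
    - [0,0,0]
    - [0,0,0]
    - [0,0,0]
    - [0,0,0]
    - [0,0,0]
    - [0,0,0]
    - [0,0,0]
    - [0,0,0]
    - [0,0,0]
    - [0,0,0]
  grip: [0,0,0,0,0,0,0,0,0,0]

```text
time_s: 12.42
tcp_pos: [0.6181, -0.1354, 0.1972]
ee_rot: [[-0.999, 0.053, -0.003], [0.053, 0.999, 0.0], [0.003, -0.0, -1.0]]
wrist_force: [0.1, 0.2, -1.3]
gripper_width: 0.003
gripper_force: 0.0
```

```bash
python3 - <<'E'
from h import *
s,c=look(["former_1","pin_1","pin_1_eye","clip_1"],"pics/push1.png")
cv2.imwrite("pics/push1c.png",cv2.resize(c["img"][:250,:,::-1],None,fx=1.55,fy=1.55))
for l,z in(("pin_1",.009),("clip_1",.066)):
  for d in silhouettes("wrist",l):
    if d["score"]<.4: continue
    ys,xs=np.nonzero(d["mask"]);P=np.array([w_z(c,s,(x,y),z)[:2] for x,y in zip(xs,ys)])
    u,S,vt=np.linalg.svd(P-P.mean(0),full_matrices=False);t=(P-P.mean(0))@vt[0]
    print(l,round(d["score"],2),"mean",P.mean(0).round(4),"dir",np.degrees(np.arctan2(vt[0][1],vt[0][0])).round(1),"len",np.ptp(t).round(3),"ends",(P.mean(0)+vt[0]*t.min()).round(3),(P.mean(0)+vt[0]*t.max()).round(3))
E
```

```text
tcp [ 0.6181 -0.1354  0.1972] yaw -3.04 F [ 0.1  0.2 -1.3] w 0.3 t 12.425
former_1 [343.7 144.5] 0.8 [ 0.5753 -0.051   0.1   ]
former_1 [222.  136.4] 0.64 [ 0.5637 -0.1592  0.1   ]
pin_1 [269.7   6. ] 0.96 [ 0.4137 -0.1047  0.009 ]
pin_1 [458.7  30.8] 0.9 [0.4223 0.1619 0.009 ]
pin_1 [127.7  23.8] 0.9 [ 0.415  -0.2806  0.009 ]
clip_1 [ 72.1 136.2] 0.95 [ 0.5492 -0.3464  0.049 ]
clip_1 [66.2 83.7] 0.81 [ 0.485 -0.349  0.049]
clip_1 [ 78.2 195.1] 0.74 [ 0.6216 -0.3507  0.049 ]
pin_1 0.95 mean [0.4146 0.1455] dir 69.3 len 0.133 ends [0.387 0.072] [0.434 0.197]
pin_1 0.89 mean [ 0.4118 -0.3048] dir -91.8 len 0.162 ends [ 0.414 -0.244] [ 0.409 -0.406]
clip_1 0.7 mean [ 0.4334 -0.2771] dir -92.0 len 0.135 ends [ 0.435 -0.226] [ 0.43  -0.361]
clip_1 0.63 mean [ 0.4811 -0.3551] dir 48.5 len 0.041 ends [ 0.468 -0.37 ] [ 0.495 -0.34 ]
clip_1 0.57 mean [ 0.549  -0.3523] dir -94.6 len 0.034 ends [ 0.55  -0.337] [ 0.548 -0.37 ]
clip_1 0.56 mean [ 0.6174 -0.3495] dir -48.8 len 0.038 ends [ 0.604 -0.335] [ 0.629 -0.363]
```

View pics/push1c.png

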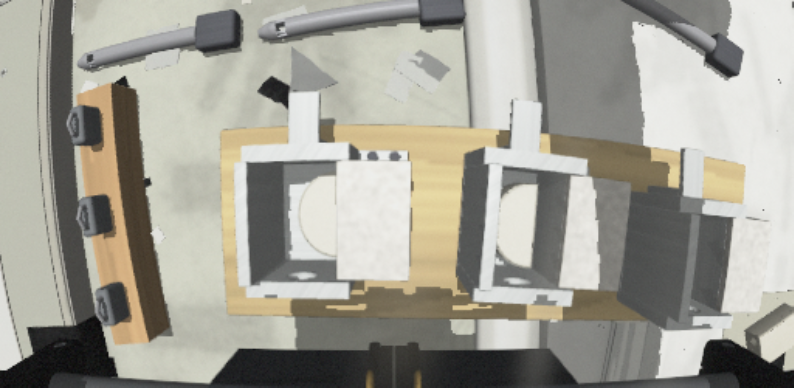

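All three formers lie in their chutes (cream half-discs at about (320,215), (520,215) and under carrier 3's wall). Next is the pins, starting with the right one for carrier 1. I'll turn the tool and hover beside it.

Emit:
step_arm:
  linear:
    - [0,0,0]
    - [0,0,0]
    - [0,0,0]
    - [0,0,0]
    - [0,0,0]
    - [0,0,0]
    - [0,0,0]
    - [0,0,0]
    - [0,0,0]
    - [0,0,0]
  delta_rot:
    - [0,0,-0.177]
    - [0,0,-0.177]
    - [0,0,-0.177]
    - [0,0,-0.177]
    - [0,0,-0.177]
    - [0,0,-0.177]
    - [0,0,-0.177]
    - [0,0,-0.177]
    - [0,0,-0.177]
    - [0,0,0]
  grip: [60,60,60,60,60,60,60,60,60,60]

```text
time_s: 14.02
tcp_pos: [0.6191, -0.1351, 0.1987]
ee_rot: [[-0.033, -0.999, 0.0], [-0.999, 0.033, 0.0], [-0.0, -0.0, -1.0]]
wrist_force: [-0.1, -0.2, 0.3]
gripper_width: 0.691
gripper_force: 0.0
```

Emit:
step_arm:
  linear:
    - [14,41,6]
    - [14,41,6]
    - [14,41,6]
    - [14,41,6]
    - [14,42,6]
    - [0,0,0]
    - [0,0,0]
  delta_rot:
    - [0,0,0]
    - [0,0,0]
    - [0,0,0]
    - [0,0,0]
    - [0,0,0]
    - [0,0,0]
    - [0,0,0]
  grip: [60,60,60,60,60,60,60]

```text
time_s: 14.9
tcp_pos: [0.412, -0.1989, 0.1692]
ee_rot: [[-0.032, -0.999, 0.002], [-0.999, 0.032, -0.001], [0.0, -0.002, -1.0]]
wrist_force: [-0.2, 0.4, 0.1]
gripper_width: 0.687
gripper_force: 0.0
```

```bash
cat > pins.py <<'E'
from h import *
import sys
s,c=look(["pin_1","pin_1_eye"])
cv2.imwrite("pics/%s.png"%sys.argv[1],cv2.resize(c["img"][:,:,::-1],None,fx=1.2,fy=1.2))
for d in silhouettes("wrist","pin_1"):
    if d["score"]<.4: continue
    ys,xs=np.nonzero(d["mask"]);P=np.array([w_z(c,s,(x,y),.012)[:2] for x,y in zip(xs,ys)])
    u,S,vt=np.linalg.svd(P-P.mean(0),full_matrices=False);v=vt[0];t=(P-P.mean(0))@v
    w=abs((P-P.mean(0))@vt[1])
    if w[t>np.percentile(t,80)].mean()>w[t<np.percentile(t,20)].mean(): v=-v;t=-t
    print(round(d["score"],2),"dir",np.degrees(np.arctan2(v[1],v[0])).round(1),"len",np.ptp(t).round(3),"handle end",(P.mean(0)+v*t.min()).round(4),"tip",(P.mean(0)+v*t.max()).round(4))
E
python3 pins.py p3
```

```text
tcp [ 0.412  -0.1989  0.1692] yaw 88.16 F [-0.2  0.4  0.1] w 59.7 t 14.9
pin_1 [251.8 107.8] 0.96 [ 0.4112 -0.2758  0.009 ]
pin_1 [253.2 254.2] 0.73 [ 0.4152 -0.1046  0.009 ]
0.74 dir -91.8 len 0.153 handle end [ 0.4152 -0.2445] tip [ 0.4103 -0.3977]
0.7 dir -85.9 len 0.163 handle end [ 0.4112 -0.0665] tip [ 0.4229 -0.2286]
```

Emit:
step_arm:
  linear:
    - [31,-1,0]
    - [31,-2,0]
    - [0,0,50]
    - [0,0,50]
    - [0,0,40]
    - [0,0,20]
    - [0,0,6]
    - [0,0,0]
    - [0,0,0]
  delta_rot:
    - [0,0,0]
    - [0,0,0]
    - [0,0,0]
    - [0,0,0]
    - [0,0,0]
    - [0,0,0]
    - [0,0,0]
    - [0,0,0]
    - [0,0,0]
  grip: [60,60,60,60,60,60,60,60,60]

```text
time_s: 16.23
tcp_pos: [0.4119, -0.2605, 0.0053]
ee_rot: [[-0.028, -1.0, -0.002], [-1.0, 0.028, -0.0], [0.0, 0.002, -1.0]]
wrist_force: [-8.1, 6.3, 28.3]
gripper_width: 0.687
gripper_force: 14.0
```

Emit:
step_arm:
  linear:
    - [0,0,0]
    - [0,0,0]
    - [0,0,0]
    - [0,0,0]
    - [0,0,0]
    - [0,0,0]
  delta_rot:
    - [0,0,0]
    - [0,0,0]
    - [0,0,0]
    - [0,0,0]
    - [0,0,0]
    - [0,0,0]
  grip: [20,20,20,20,20,20]

```text
time_s: 16.98
tcp_pos: [0.4141, -0.2615, 0.0053]
ee_rot: [[-0.028, -1.0, 0.002], [-1.0, 0.028, -0.002], [0.002, -0.002, -1.0]]
wrist_force: [-5.3, 2.2, 22.3]
gripper_width: 0.345
gripper_force: 36.2
```

```bash
python3 - <<'E'
from h import *
look(["pin_1"])
print(sense()["joints"])
E
```

```text
tcp [ 0.4141 -0.2615  0.0053] yaw 88.37 F [-5.3  2.2 22.3] w 30.0 t 16.975
pin_1 [254.2 215.2] 0.64 [ 0.4127 -0.2762  0.009 ]
[-13.17631868  25.30962202 -33.21466206   0.15077887 -31.346984
  11.41692632]
```

Emit:
step_arm:
  linear:
    - [0,0,-20]
    - [0,0,-40]
    - [0,0,-40]
    - [0,0,-40]
    - [0,0,0]
    - [0,0,0]
    - [0,0,0]
    - [0,0,0]
    - [0,0,0]
    - [0,0,0]
  delta_rot:
    - [0,0,0]
    - [0,0,0]
    - [0,0,0]
    - [0,0,-0.172]
    - [0,0,-0.172]
    - [0,0,-0.172]
    - [0,0,-0.172]
    - [0,0,-0.172]
    - [0,0,-0.172]
    - [0,0,-0.172]
  grip: [20,20,20,20,20,20,20,20,20,20]

```text
time_s: 18.32
tcp_pos: [0.4126, -0.2605, 0.142]
ee_rot: [[0.924, -0.382, -0.001], [-0.382, -0.924, 0.0], [-0.001, 0.0, -1.0]]
wrist_force: [0.3, -0.8, -1.4]
gripper_width: 0.344
gripper_force: 30.0
```

Emit:
step_arm:
  linear:
    - [0,0,0]
    - [0,0,0]
    - [-18,-26,0]
    - [-18,-26,0]
    - [-19,-27,0]
    - [0,0,20]
    - [0,0,0]
    - [0,0,0]
  delta_rot:
    - [0,0,-0.172]
    - [0,0,-0.172]
    - [0,0,0]
    - [0,0,0]
    - [0,0,0]
    - [0,0,0]
    - [0,0,0]
    - [0,0,0]
  grip: [20,20,20,20,20,20,20,20]

```text
time_s: 19.32
tcp_pos: [0.3624, -0.1791, 0.1228]
ee_rot: [[0.999, -0.053, 0.0], [-0.053, -0.999, -0.0], [0.0, 0.0, -1.0]]
wrist_force: [0.5, -0.5, -0.6]
gripper_width: 0.341
gripper_force: 30.0
```

```bash
cat > held.py <<'E'
from h import *
import sys,pickle
k=int(sys.argv[1])-1; dz=float(sys.argv[2])
s,c=look([])
s=dict(s);C=pickle.load(open("carriers.pkl","rb"))[k];x=np.array([np.cos(C[2]),np.sin(C[2])]);y=np.array([-x[1],x[0]])
z=s["tcp_pos"][2]+dz
print("joints",s["joints"].round(1),"tcp in carrier",[round(float((s["tcp_pos"][:2]-C[:2])@a)*1000,1) for a in(x,y)],"axis z",round(z,4))
cv2.imwrite("pics/held%d.png"%k,cv2.resize(c["img"][:,:,::-1],None,fx=1.2,fy=1.2))
for l in("pin_1_eye","pin_1"):
    for d in landmark_of("wrist",l)[:2]:
        p=w_z(c,s,d["point"],z)[:2]-C[:2]; print(l,round(d["score"],2),d["point"],"in carrier",(p@x*1000).round(1),(p@y*1000).round(1))
for d in silhouettes("wrist","pin_1")[:2]:
    ys,xs=np.nonzero(d["mask"]);P=np.array([w_z(c,s,(a,b),z)[:2] for a,b in zip(xs,ys)])-C[:2]
    X=P@x*1000;Y=P@y*1000
    print("mask",round(d["score"],2),"x",X.min().round(),X.max().round(),[(int(b),Y[(X>b)&(X<b+15)].mean().round(1),np.ptp(Y[(X>b)&(X<b+15)]).round(0)) for b in range(int(X.min()),int(X.max())-8,15)])
E
python3 held.py 1 .0037
```

```text
tcp [ 0.3624 -0.1791  0.1228] yaw -183.05 F [ 0.5 -0.5 -0.6] w 29.7 t 19.325
joints [ -3.    6.8 -37.    0.  -46.1  89.9] tcp in carrier [-205.8, 0.6] axis z 0.1265
pin_1_eye 0.78 [43.7, 186.7] in carrier -173.7 140.7
pin_1 0.71 [250.8, 214.3] in carrier -190.3 3.2
pin_1 0.6 [171.9, 139.2] in carrier -147.5 46.2
mask 0.83 x -213.0 -71.0 [(-212, np.float64(1.6), np.float64(32.0)), (-197, np.float64(1.8), np.float64(32.0)), (-182, np.float64(2.0), np.float64(17.0)), (-167, np.float64(2.2), np.float64(17.0)), (-152, np.float64(2.0), np.float64(17.0)), (-137, np.float64(2.1), np.float64(17.0)), (-122, np.float64(2.1), np.float64(17.0)), (-107, np.float64(2.2), np.float64(17.0)), (-92, np.float64(2.4), np.float64(16.0))]
mask 0.81 x -178.0 -153.0 [(-178, np.float64(149.7), np.float64(54.0)), (-163, np.float64(173.0), np.float64(34.0))]
```

View pics/held0.png

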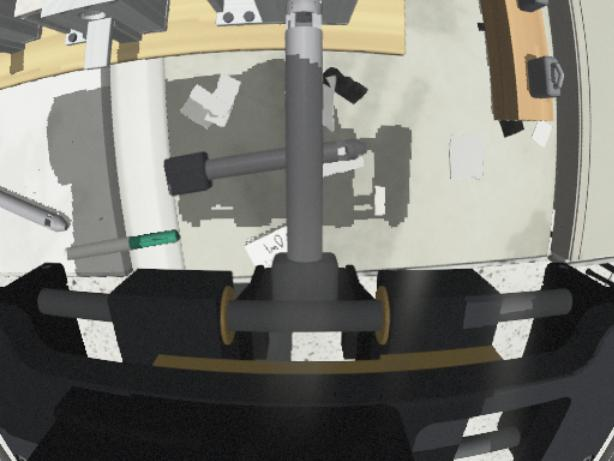

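The pin hangs straight in the grip and is aligned with the carrier, with the tip at (305,5). I'll lower it to the hole axis and start inserting.

Emit:
step_arm:
  linear:
    - [0,-1,30]
    - [0,0,24]
    - [0,0,0]
    - [10,0,0]
    - [10,0,0]
    - [10,0,0]
    - [10,0,0]
    - [10,0,0]
    - [0,0,0]
  delta_rot:
    - [0,0,0]
    - [0,0,0]
    - [0,0,0]
    - [0,0,0]
    - [0,0,0]
    - [0,0,0]
    - [0,0,0]
    - [0,0,0]
    - [0,0,0]
  grip: [20,20,20,20,20,20,20,20,20]

```text
time_s: 20.65
tcp_pos: [0.4126, -0.1807, 0.0685]
ee_rot: [[0.999, -0.053, 0.001], [-0.053, -0.999, -0.0], [0.001, 0.0, -1.0]]
wrist_force: [-0.4, -0.6, -1.6]
gripper_width: 0.341
gripper_force: 30.0
```

Emit:
step_arm:
  linear:
    - [10,0,0]
    - [10,0,0]
    - [10,0,0]
    - [10,0,0]
    - [10,0,0]
    - [10,0,0]
    - [5,0,0]
    - [5,0,0]
    - [0,0,0]
  delta_rot:
    - [0,0,0]
    - [0,0,0]
    - [0,0,0]
    - [0,0,0]
    - [0,0,0]
    - [0,0,0]
    - [0,0,0]
    - [0,0,0]
    - [0,0,0]
  grip: [20,20,20,20,20,20,20,20,20]

```text
time_s: 21.78
tcp_pos: [0.4818, -0.1847, 0.0686]
ee_rot: [[0.999, -0.054, 0.001], [-0.054, -0.999, -0.0], [0.001, 0.0, -1.0]]
wrist_force: [-0.7, -2.5, -1.9]
gripper_width: 0.343
gripper_force: 30.0
```

```bash
python3 held.py 1 .0037
```

```text
tcp [ 0.4818 -0.1847  0.0686] yaw -183.1 F [-0.7 -2.5 -1.9] w 29.8 t 21.775
joints [ -2.9  21.4 -26.2   0.  -42.3  89.8] tcp in carrier [-86.3, 1.5] axis z 0.0723
pin_1 0.77 [255.6, 215.1] in carrier -71.2 1.4
mask 0.87 x -93.0 41.0 [(-92, np.float64(2.6), np.float64(32.0)), (-77, np.float64(2.5), np.float64(31.0)), (-62, np.float64(2.2), np.float64(17.0)), (-47, np.float64(2.2), np.float64(16.0)), (-32, np.float64(2.2), np.float64(16.0)), (-17, np.float64(2.2), np.float64(16.0)), (-2, np.float64(2.3), np.float64(16.0)), (13, np.float64(2.0), np.float64(16.0)), (28, np.float64(2.0), np.float64(16.0))]
mask 0.77 x -121.0 -112.0 [(-121, np.float64(4.7), np.float64(37.0))]
```

Emit:
step_arm:
  linear:
    - [8,0,0]
    - [8,0,0]
    - [4,0,0]
    - [3,0,0]
    - [2,0,0]
    - [0,0,0]
  delta_rot:
    - [0,0,0]
    - [0,0,0]
    - [0,0,0]
    - [0,0,0]
    - [0,0,0]
    - [0,0,0]
  grip: [20,20,20,20,20,20]

```text
time_s: 22.72
tcp_pos: [0.5041, -0.1858, 0.0682]
ee_rot: [[0.999, -0.054, -0.006], [-0.054, -0.999, 0.0], [-0.006, -0.0, -1.0]]
wrist_force: [-6.8, -3.6, 3.4]
gripper_width: 0.345
gripper_force: 30.0
```

Emit:
step_arm:
  linear:
    - [2,0,0]
    - [1,0,0]
    - [0,0,0]
  delta_rot:
    - [0,0,0]
    - [0,0,0]
    - [0,0,0]
  grip: [20,20,20]

```text
time_s: 23.1
tcp_pos: [0.5042, -0.1857, 0.0678]
ee_rot: [[0.998, -0.054, -0.012], [-0.054, -0.999, 0.001], [-0.012, -0.001, -1.0]]
wrist_force: [-12.2, -2.0, 6.4]
gripper_width: 0.338
gripper_force: 30.0
```

Emit:
step_arm:
  linear:
    - [-2,0,0]
    - [0,0,0]
    - [0,0,0]
    - [0,0,0]
    - [0,0,-30]
    - [0,0,-40]
    - [0,0,-40]
    - [0,0,0]
    - [0,0,0]
    - [0,0,0]
  delta_rot:
    - [0,0,0]
    - [0,0,0]
    - [0,0,0]
    - [0,0,0]
    - [0,0,0]
    - [0,0,0]
    - [0,0,0.16]
    - [0,0,0.16]
    - [0,0,0.16]
    - [0,0,0.16]
  grip: [20,50,50,50,60,60,60,60,60,60]

```text
time_s: 24.35
tcp_pos: [0.508, -0.1855, 0.1789]
ee_rot: [[0.766, -0.643, 0.001], [-0.643, -0.766, 0.0], [0.001, -0.001, -1.0]]
wrist_force: [0.3, 0.9, 0.0]
gripper_width: 0.689
gripper_force: 0.0
```

Emit:
step_arm:
  linear:
    - [0,0,0]
    - [0,0,0]
    - [0,0,0]
    - [0,0,0]
    - [0,0,0]
    - [-50,27,3]
    - [-50,27,3]
    - [-52,27,3]
    - [0,0,0]
    - [0,0,0]
  delta_rot:
    - [0,0,0.16]
    - [0,0,0.16]
    - [0,0,0.16]
    - [0,0,0.16]
    - [0,0,0.165]
    - [0,0,0]
    - [0,0,0]
    - [0,0,0]
    - [0,0,0]
    - [0,0,0]
  grip: [60,60,60,60,60,60,60,60,60,60]

```text
time_s: 25.6
tcp_pos: [0.4165, -0.0396, 0.1702]
ee_rot: [[0.074, -0.997, 0.002], [-0.997, -0.074, 0.0], [-0.0, -0.002, -1.0]]
wrist_force: [-0.2, -0.4, 0.6]
gripper_width: 0.689
gripper_force: 0.0
```

```bash
python3 pins.py p2
```

```text
tcp [ 0.4165 -0.0396  0.1702] yaw -265.75 F [-0.2 -0.4  0.6] w 59.9 t 25.6
pin_1 [257.7 118. ] 0.65 [ 0.4169 -0.1054  0.009 ]
pin_1 [149.6  31.5] 0.63 [ 0.5452 -0.2     0.009 ]
0.69 dir -4.1 len 0.2 handle end [ 0.5023 -0.201 ] tip [ 0.7017 -0.2155]
0.66 dir 63.8 len 0.087 handle end [0.37   0.0467] tip [0.4085 0.1247]
0.6 dir -85.5 len 0.159 handle end [ 0.4106 -0.0701] tip [ 0.4231 -0.2286]
```

Emit:
step_arm:
  linear:
    - [24,3,0]
    - [23,4,0]
    - [0,0,50]
    - [0,0,50]
    - [0,0,40]
    - [0,0,22]
    - [0,0,0]
    - [0,0,0]
  delta_rot:
    - [0,0,0]
    - [0,0,0]
    - [0,0,0]
    - [0,0,0]
    - [0,0,0]
    - [0,0,0]
    - [0,0,0]
    - [0,0,0]
  grip: [60,60,60,60,60,60,60,60]

```text
time_s: 26.8
tcp_pos: [0.4124, -0.0881, 0.0072]
ee_rot: [[0.071, -0.997, -0.0], [-0.997, -0.071, -0.0], [0.0, 0.0, -1.0]]
wrist_force: [-0.4, 0.2, 0.2]
gripper_width: 0.687
gripper_force: 0.0
```

Emit:
step_arm:
  linear:
    - [0,0,0]
    - [0,0,0]
    - [0,0,0]
    - [0,0,0]
    - [0,0,0]
    - [0,0,0]
  delta_rot:
    - [0,0,0]
    - [0,0,0]
    - [0,0,0]
    - [0,0,0]
    - [0,0,0]
    - [0,0,0]
  grip: [20,20,20,20,20,20]

```text
time_s: 27.55
tcp_pos: [0.4122, -0.0874, 0.0077]
ee_rot: [[0.073, -0.997, 0.0], [-0.997, -0.073, 0.0], [0.0, -0.0, -1.0]]
wrist_force: [0.2, 0.7, 0.9]
gripper_width: 0.341
gripper_force: 30.0
```

Emit:
step_arm:
  linear:
    - [0,0,-40]
    - [0,0,-50]
    - [0,0,-40]
    - [0,0,0]
    - [0,0,0]
    - [0,0,0]
    - [0,0,0]
    - [0,0,0]
    - [0,0,0]
    - [0,0,0]
  delta_rot:
    - [0,0,0]
    - [0,0,0]
    - [0,0,-0.1748]
    - [0,0,-0.1748]
    - [0,0,-0.1748]
    - [0,0,-0.1748]
    - [0,0,-0.1748]
    - [0,0,-0.1748]
    - [0,0,-0.1748]
    - [0,0,-0.1748]
  grip: [20,20,20,20,20,20,20,20,20,20]

```text
time_s: 28.8
tcp_pos: [0.4113, -0.0874, 0.137]
ee_rot: [[0.996, -0.094, -0.002], [-0.094, -0.996, 0.0], [-0.002, -0.0, -1.0]]
wrist_force: [0.5, 0.1, -1.2]
gripper_width: 0.338
gripper_force: 30.0
```

Emit:
step_arm:
  linear:
    - [-16,-27,0]
    - [-17,-28,0]
    - [0,0,30]
    - [0,0,0]
    - [0,0,0]
  delta_rot:
    - [0,0,0]
    - [0,0,0]
    - [0,0,0]
    - [0,0,0]
    - [0,0,0]
  grip: [20,20,20,20,20]

```text
time_s: 29.42
tcp_pos: [0.3851, -0.0295, 0.108]
ee_rot: [[0.995, -0.1, 0.0], [-0.1, -0.995, -0.0], [0.0, 0.0, -1.0]]
wrist_force: [0.3, 0.3, -1.2]
gripper_width: 0.343
gripper_force: 30.0
```

```bash
python3 held.py 2 .0013
```

```text
tcp [ 0.3851 -0.0295  0.108 ] yaw -185.72 F [ 0.3  0.3 -1.2] w 29.9 t 29.425
joints [ 20.1   6.4 -40.4   0.  -43.2  64.2] tcp in carrier [-194.6, 1.2] axis z 0.1093
pin_1_eye 0.81 [156.1, 203.7] in carrier -173.9 59.5
pin_1 0.9 [67.6, 178.1] in carrier -157.5 120.8
pin_1 0.8 [444.1, 22.1] in carrier -56.8 -116.5
mask 0.97 x -181.0 -143.0 [(-180, np.float64(73.1), np.float64(85.0)), (-165, np.float64(117.7), np.float64(71.0))]
mask 0.85 x -203.0 -59.0 [(-202, np.float64(2.0), np.float64(32.0)), (-187, np.float64(2.1), np.float64(32.0)), (-172, np.float64(2.3), np.float64(15.0)), (-157, np.float64(2.8), np.float64(16.0)), (-142, np.float64(2.5), np.float64(16.0)), (-127, np.float64(2.6), np.float64(16.0)), (-112, np.float64(2.6), np.float64(16.0)), (-97, np.float64(2.7), np.float64(16.0)), (-82, np.float64(3.0), np.float64(17.0)), (-67, np.float64(3.1), np.float64(15.0))]
```

Emit:
step_arm:
  linear:
    - [0,0,37]
    - [0,0,0]
    - [10,0,0]
    - [10,0,0]
    - [10,0,0]
    - [10,0,0]
    - [10,0,0]
    - [0,0,0]
  delta_rot:
    - [0,0,0.006]
    - [0,0,0]
    - [0,0,0]
    - [0,0,0]
    - [0,0,0]
    - [0,0,0]
    - [0,0,0]
    - [0,0,0]
  grip: [20,20,20,20,20,20,20,20]

```text
time_s: 30.62
tcp_pos: [0.4355, -0.0347, 0.0706]
ee_rot: [[0.994, -0.106, 0.001], [-0.106, -0.994, 0.0], [0.001, -0.0, -1.0]]
wrist_force: [0.3, -0.5, -1.2]
gripper_width: 0.342
gripper_force: 30.0
```

Emit:
step_arm:
  linear:
    - [10,0,0]
    - [8,0,0]
    - [8,0,0]
    - [8,0,0]
    - [8,0,0]
    - [8,0,0]
    - [8,0,0]
    - [0,0,0]
  delta_rot:
    - [0,0,0]
    - [0,0,0]
    - [0,0,0]
    - [0,0,0]
    - [0,0,0]
    - [0,0,0]
    - [0,0,0]
    - [0,0,0]
  grip: [20,20,20,20,20,20,20,20]

```text
time_s: 31.62
tcp_pos: [0.4929, -0.0409, 0.0705]
ee_rot: [[0.994, -0.106, 0.001], [-0.106, -0.994, 0.0], [0.001, -0.0, -1.0]]
wrist_force: [-1.0, 0.3, -1.0]
gripper_width: 0.343
gripper_force: 30.0
```

Emit:
step_arm:
  linear:
    - [8,0,0]
    - [8,0,0]
    - [4,0,0]
    - [3,0,0]
    - [2,0,0]
    - [2,0,0]
    - [0,0,0]
  delta_rot:
    - [0,0,0]
    - [0,0,0]
    - [0,0,0]
    - [0,0,0]
    - [0,0,0]
    - [0,0,0]
    - [0,0,0]
  grip: [20,20,20,20,20,20,20]

```text
time_s: 32.5
tcp_pos: [0.5148, -0.0438, 0.0696]
ee_rot: [[0.994, -0.107, -0.009], [-0.107, -0.994, -0.0], [-0.009, 0.001, -1.0]]
wrist_force: [-8.8, 3.1, 2.2]
gripper_width: 0.339
gripper_force: 30.0
```

Emit:
step_arm:
  linear:
    - [2,0,0]
    - [-2,0,0]
    - [0,0,0]
    - [0,0,0]
    - [0,0,0]
    - [0,0,-30]
    - [0,0,-40]
    - [0,0,-40]
    - [0,0,0]
    - [0,0,0]
  delta_rot:
    - [0,0,0]
    - [0,0,0]
    - [0,0,0]
    - [0,0,0]
    - [0,0,0]
    - [0,0,0]
    - [0,0,0]
    - [0,0,0.1826]
    - [0,0,0.1826]
    - [0,0,0.1826]
  grip: [20,20,50,50,50,60,60,60,60,60]

```text
time_s: 33.75
tcp_pos: [0.5196, -0.0436, 0.1815]
ee_rot: [[0.79, -0.613, 0.003], [-0.613, -0.79, 0.001], [0.002, -0.002, -1.0]]
wrist_force: [-0.3, 0.2, 0.1]
gripper_width: 0.691
gripper_force: 0.0
```

Emit:
step_arm:
  linear:
    - [0,0,0]
    - [0,0,0]
    - [0,0,0]
    - [0,0,0]
    - [0,0,0]
    - [0,0,0]
    - [0,0,0]
    - [-44,32,0]
    - [-44,32,0]
    - [-44,32,0]
  delta_rot:
    - [0,0,0.1826]
    - [0,0,0.1826]
    - [0,0,0.1826]
    - [0,0,0.1826]
    - [0,0,0.1826]
    - [0,0,0.1826]
    - [0,0,0.1826]
    - [0,0,0]
    - [0,0,0]
    - [0,0,0]
  grip: [60,60,60,60,60,60,60,60,60,60]

```text
time_s: 35.0
tcp_pos: [0.4757, 0.1152, 0.1809]
ee_rot: [[-0.354, -0.935, 0.001], [-0.935, 0.354, 0.001], [-0.001, -0.001, -1.0]]
wrist_force: [1.4, -0.7, -0.0]
gripper_width: 0.688
gripper_force: 0.0
```

Emit:
step_arm:
  linear:
    - [-44,32,0]
    - [-44,32,0]
    - [0,0,0]
    - [0,0,0]
  delta_rot:
    - [0,0,0]
    - [0,0,0]
    - [0,0,0]
    - [0,0,0]
  grip: [60,60,60,60]

```text
time_s: 35.5
tcp_pos: [0.447, 0.2188, 0.1806]
ee_rot: [[-0.353, -0.936, 0.0], [-0.936, 0.353, 0.0], [-0.0, -0.0, -1.0]]
wrist_force: [-0.7, -0.2, -0.3]
gripper_width: 0.692
gripper_force: 0.0
```

```bash
python3 pins.py p1
```

```text
tcp [0.447  0.2188 0.1806] yaw 69.35 F [-0.7 -0.2 -0.3] w 60.2 t 35.5
pin_1 [259.3 122.4] 0.57 [0.4187 0.1643 0.009 ]
pin_1_eye [258.   30.2] 0.79 [0.3828 0.0648 0.009 ]
0.92 dir 171.2 len 0.125 handle end [ 0.7099 -0.1098] tip [ 0.5861 -0.0905]
0.64 dir -111.9 len 0.157 handle end [0.4331 0.1931] tip [0.3745 0.0477]
```

Emit:
step_arm:
  linear:
    - [23,3,0]
    - [22,2,0]
    - [0,0,50]
    - [0,0,50]
    - [0,0,50]
    - [0,0,23]
    - [0,0,0]
    - [0,0,0]
  delta_rot:
    - [0,0,0.01]
    - [0,0,0]
    - [0,0,0]
    - [0,0,0]
    - [0,0,0]
    - [0,0,0]
    - [0,0,0]
    - [0,0,0]
  grip: [60,60,60,60,60,60,60,60]

```text
time_s: 36.7
tcp_pos: [0.427, 0.1786, 0.0086]
ee_rot: [[-0.363, -0.932, 0.002], [-0.932, 0.363, 0.001], [-0.002, -0.001, -1.0]]
wrist_force: [0.1, -0.4, 0.9]
gripper_width: 0.695
gripper_force: 0.0
```

Emit:
step_arm:
  linear:
    - [0,0,0]
    - [0,0,0]
    - [0,0,0]
    - [0,0,0]
    - [0,0,0]
    - [0,0,0]
  delta_rot:
    - [0,0,0]
    - [0,0,0]
    - [0,0,0]
    - [0,0,0]
    - [0,0,0]
    - [0,0,0]
  grip: [20,20,20,20,20,20]

```text
time_s: 37.45
tcp_pos: [0.4265, 0.1787, 0.0078]
ee_rot: [[-0.362, -0.932, 0.001], [-0.932, 0.362, 0.0], [-0.001, -0.0, -1.0]]
wrist_force: [-0.4, -1.3, 4.1]
gripper_width: 0.339
gripper_force: 30.0
```

Emit:
step_arm:
  linear:
    - [0,0,-40]
    - [0,0,-50]
    - [0,0,-40]
    - [0,0,0]
    - [0,0,0]
    - [0,0,0]
    - [0,0,0]
    - [0,0,0]
    - [0,0,0]
    - [0,0,0]
  delta_rot:
    - [0,0,0]
    - [0,0,-0.1715]
    - [0,0,-0.1715]
    - [0,0,-0.1715]
    - [0,0,-0.1715]
    - [0,0,-0.1715]
    - [0,0,-0.1715]
    - [0,0,-0.1715]
    - [0,0,-0.1715]
    - [0,0,-0.1715]
  grip: [20,20,20,20,20,20,20,20,20,20]

```text
time_s: 38.7
tcp_pos: [0.4254, 0.1779, 0.1367]
ee_rot: [[0.924, -0.383, -0.002], [-0.383, -0.924, -0.001], [-0.001, 0.002, -1.0]]
wrist_force: [-0.2, -0.2, -1.6]
gripper_width: 0.341
gripper_force: 30.0
```

Emit:
step_arm:
  linear:
    - [0,0,0]
    - [0,0,0]
    - [-5,40,0]
    - [-6,40,0]
    - [0,0,30]
    - [0,0,0]
    - [0,0,0]
  delta_rot:
    - [0,0,-0.1715]
    - [0,0,-0.1715]
    - [0,0,0]
    - [0,0,0]
    - [0,0,0]
    - [0,0,0]
    - [0,0,0]
  grip: [20,20,20,20,20,20,20]

```text
time_s: 39.58
tcp_pos: [0.4112, 0.0995, 0.1079]
ee_rot: [[0.998, -0.055, 0.0], [-0.055, -0.998, -0.0], [0.0, 0.0, -1.0]]
wrist_force: [0.1, 0.8, -1.0]
gripper_width: 0.339
gripper_force: 30.0
```

```bash
python3 held.py 3 .0012
```

```text
tcp [0.4112 0.0995 0.1079] yaw -183.14 F [ 0.1  0.8 -1. ] w 29.5 t 39.575
joints [ 35.8  10.  -35.9   0.  -44.1  51. ] tcp in carrier [-194.9, 1.6] axis z 0.1091
pin_1 0.87 [439.1, 47.1] in carrier -75.0 -110.8
pin_1 0.62 [251.6, 210.0] in carrier -177.6 3.8
mask 0.92 x -203.0 -59.0 [(-203, np.float64(2.6), np.float64(31.0)), (-188, np.float64(2.5), np.float64(31.0)), (-173, np.float64(3.0), np.float64(17.0)), (-158, np.float64(2.9), np.float64(16.0)), (-143, np.float64(3.2), np.float64(16.0)), (-128, np.float64(2.7), np.float64(16.0)), (-113, np.float64(2.8), np.float64(16.0)), (-98, np.float64(3.2), np.float64(16.0)), (-83, np.float64(3.4), np.float64(16.0)), (-68, np.float64(3.3), np.float64(15.0))]
mask 0.78 x -104.0 -40.0 [(-104, np.float64(-110.5), np.float64(33.0)), (-89, np.float64(-111.5), np.float64(33.0)), (-74, np.float64(-113.1), np.float64(19.0)), (-59, np.float64(-113.1), np.float64(17.0))]
```

Aligned. I'll insert it.

Emit:
step_arm:
  linear:
    - [0,0.5,37]
    - [0,0,0]
    - [10,0,0]
    - [10,0,0]
    - [10,0,0]
    - [10,0,0]
    - [10,0,0]
    - [0,0,0]
  delta_rot:
    - [0,0,0.006]
    - [0,0,0]
    - [0,0,0]
    - [0,0,0]
    - [0,0,0]
    - [0,0,0]
    - [0,0,0]
    - [0,0,0]
  grip: [20,20,20,20,20,20,20,20]

```text
time_s: 40.78
tcp_pos: [0.4625, 0.0956, 0.0709]
ee_rot: [[0.998, -0.062, 0.002], [-0.062, -0.998, 0.0], [0.002, -0.001, -1.0]]
wrist_force: [1.2, -4.6, -0.3]
gripper_width: 0.341
gripper_force: 30.0
```

Emit:
step_arm:
  linear:
    - [10,0,0]
    - [8,0,0]
    - [8,0,0]
    - [8,0,0]
    - [8,0,0]
    - [8,0,0]
    - [8,0,0]
    - [0,0,0]
  delta_rot:
    - [0,0,0]
    - [0,0,0]
    - [0,0,0]
    - [0,0,0]
    - [0,0,0]
    - [0,0,0]
    - [0,0,0]
    - [0,0,0]
  grip: [20,20,20,20,20,20,20,20]

```text
time_s: 41.78
tcp_pos: [0.5088, 0.0917, 0.0698]
ee_rot: [[0.998, -0.063, -0.021], [-0.063, -0.998, -0.003], [-0.021, 0.004, -1.0]]
wrist_force: [-28.6, 10.5, 21.6]
gripper_width: 0.342
gripper_force: 30.0
```

Emit:
step_arm:
  linear:
    - [8,0,0]
    - [8,0,0]
    - [4,0,0]
    - [3,0,0]
    - [2,0,0]
    - [2,0,0]
    - [0,0,0]
  delta_rot:
    - [0,0,0]
    - [0,0,0]
    - [0,0,0]
    - [0,0,0]
    - [0,0,0]
    - [0,0,0]
    - [0,0,0]
  grip: [20,20,20,20,20,20,20]

```text
time_s: 42.65
tcp_pos: [0.5268, 0.0904, 0.0654]
ee_rot: [[0.997, -0.066, -0.039], [-0.066, -0.998, -0.004], [-0.039, 0.007, -0.999]]
wrist_force: [-39.0, 19.5, 13.6]
gripper_width: 0.34
gripper_force: 29.8
```

Emit:
step_arm:
  linear:
    - [-8,0,0]
    - [-8,-1.5,0]
    - [0,0,0]
    - [0,0,0]
  delta_rot:
    - [0,0,0]
    - [0,0,0]
    - [0,0,0]
    - [0,0,0]
  grip: [20,20,20,20]

```text
time_s: 43.15
tcp_pos: [0.5289, 0.0923, 0.0698]
ee_rot: [[0.998, -0.062, -0.003], [-0.062, -0.998, -0.001], [-0.003, 0.001, -1.0]]
wrist_force: [-3.9, -2.1, -5.2]
gripper_width: 0.341
gripper_force: 30.0
```

```bash
python3 held.py 3 .0012
```

```text
tcp [0.5289 0.0923 0.0698] yaw -183.56 F [-3.9 -2.1 -5.2] w 29.7 t 43.15
joints [ 27.2  23.1 -23.1  -0.  -44.   59.3] tcp in carrier [-77.0, 0.8] axis z 0.071
pin_1_eye 0.97 [261.0, 54.7] in carrier 26.5 -2.8
pin_1 0.76 [457.4, 217.9] in carrier -68.5 -138.8
mask 0.67 x -86.0 60.0 [(-85, np.float64(-126.8), np.float64(20.0)), (-70, np.float64(-142.3), np.float64(21.0)), (-55, np.float64(-140.3), np.float64(23.0)), (-40, np.float64(-140.9), np.float64(22.0)), (-25, np.float64(-141.8), np.float64(22.0)), (-10, np.float64(-142.6), np.float64(22.0)), (5, np.float64(-143.4), np.float64(22.0)), (20, np.float64(-145.5), np.float64(21.0)), (35, np.float64(-144.6), np.float64(22.0)), (50, np.float64(-146.0), np.float64(20.0))]
mask 0.56 x -122.0 40.0 [(-122, np.float64(3.2), np.float64(33.0)), (-107, np.float64(2.9), np.float64(32.0)), (-92, np.float64(2.3), np.float64(29.0)), (-77, np.float64(1.2), np.float64(17.0)), (-62, np.float64(0.7), np.float64(17.0)), (-47, np.float64(-0.5), np.float64(16.0)), (-32, np.float64(-0.8), np.float64(17.0)), (-17, np.float64(-1.5), np.float64(17.0)), (-2, np.float64(-2.2), np.float64(17.0)), (13, np.float64(-2.9), np.float64(17.0)), (28, np.float64(-3.3), np.float64(17.0))]
```

View pics/held2.png

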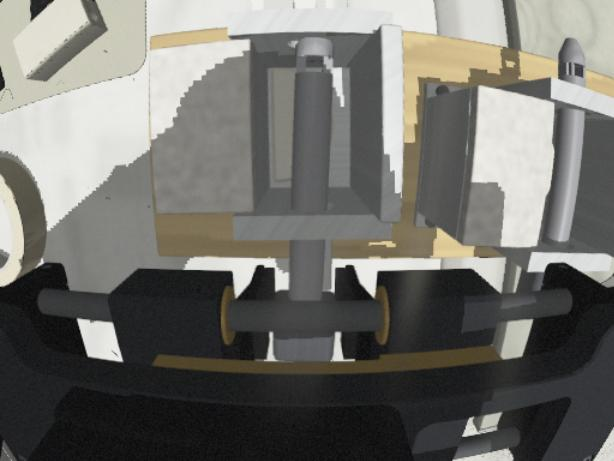

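The pin slipped back in the grip and yawed about 2.5°. Its tip at (315,45) sits right of the rear hole. I'll back off, turn it back and try again gently.

Emit:
step_arm:
  linear:
    - [-8,0,0]
    - [0,0,0]
    - [0,0,-0.5]
    - [4,0,0]
    - [4,0,0]
    - [4,0,0]
    - [4,0,0]
    - [4,0,0]
    - [0,0,0]
  delta_rot:
    - [0,0,0]
    - [0,0,-0.02]
    - [0,0,-0.02]
    - [0,0,0]
    - [0,0,0]
    - [0,0,0]
    - [0,0,0]
    - [0,0,0]
    - [0,0,0]
  grip: [20,20,20,20,20,20,20,20,20]

```text
time_s: 44.48
tcp_pos: [0.5403, 0.0914, 0.0705]
ee_rot: [[1.0, -0.022, -0.004], [-0.022, -1.0, -0.002], [-0.004, 0.003, -1.0]]
wrist_force: [-2.8, -7.2, -5.1]
gripper_width: 0.343
gripper_force: 30.0
```

```bash
python3 held.py 3 .0012
```

```text
tcp [0.5403 0.0914 0.0705] yaw -181.24 F [-2.8 -7.2 -5.1] w 29.8 t 44.475
joints [ 26.6  23.9 -21.4   0.  -44.9  62.2] tcp in carrier [-65.6, 0.5] axis z 0.0717
pin_1_eye 0.72 [265.1, 55.2] in carrier 37.8 -1.0
pin_1 0.79 [454.2, 239.3] in carrier -67.6 -140.8
pin_1 0.78 [254.7, 246.7] in carrier -71.5 0.7
mask 0.77 x -111.0 57.0 [(-111, np.float64(1.5), np.float64(32.0)), (-96, np.float64(0.9), np.float64(32.0)), (-81, np.float64(1.6), np.float64(30.0)), (-66, np.float64(0.9), np.float64(17.0)), (-51, np.float64(-0.0), np.float64(16.0)), (-36, np.float64(0.1), np.float64(17.0)), (-21, np.float64(-0.3), np.float64(17.0)), (-6, np.float64(-0.8), np.float64(17.0)), (9, np.float64(-0.8), np.float64(16.0)), (24, np.float64(-1.2), np.float64(16.0)), (39, np.float64(-2.3), np.float64(9.0))]held.py:15: RuntimeWarning: Mean of empty slice.
  print("mask",round(d["score"],2),"x",X.min().round(),X.max().round(),[(int(b),Y[(X>b)&(X<b+15)].mean().round(1),np.ptp(Y[(X>b)&(X<b+15)]).round(0)) for b in range(int(X.min()),int(X.max())-8,15)])
  ret = ret.dtype.type(ret / rcount)
Traceback (most recent call last):
  File "held.py", line 15, in <module>
    print("mask",round(d["score"],2),"x",X.min().round(),X.max().round(),[(int(b),Y[(X>b)&(X<b+15)].mean().round(1),np.ptp(Y[(X>b)&(X<b+15)]).round(0)) for b in range(int(X.min()),int(X.max())-8,15)])
                                                                                                                    ~~~~~~^^^^^^^^^^^^^^^^^^^
ValueError: zero-size array to reduction operation maximum which has no identity
```

Emit:
step_arm:
  linear:
    - [0,0,0]
    - [0,0,0]
    - [0,0,0]
    - [-9,0,0]
    - [-9,0,0]
    - [0,0,0]
    - [0,0,0]
    - [0,0,0]
    - [0,0,0]
    - [0,0,0]
  delta_rot:
    - [0,0,0]
    - [0,0,0]
    - [0,0,0]
    - [0,0,0.03]
    - [0,0,0]
    - [0,0,0]
    - [0,0,0]
    - [0,0,0]
    - [0,0,0]
    - [0,0,0]
  grip: [44,44,44,44,44,20,20,20,20,20]

```text
time_s: 45.92
tcp_pos: [0.5238, 0.0925, 0.0715]
ee_rot: [[0.999, -0.052, -0.001], [-0.052, -0.999, -0.001], [-0.0, 0.001, -1.0]]
wrist_force: [0.3, -5.6, 4.8]
gripper_width: 0.345
gripper_force: 29.8
```

Emit:
step_arm:
  linear:
    - [5,0,0]
    - [5,0,0]
    - [5,0,0]
    - [4,0,0]
    - [0,0,0]
  delta_rot:
    - [0,0,0]
    - [0,0,0]
    - [0,0,0]
    - [0,0,0]
    - [0,0,0]
  grip: [20,20,20,20,20]

```text
time_s: 46.55
tcp_pos: [0.5395, 0.0908, 0.0715]
ee_rot: [[0.999, -0.052, -0.008], [-0.052, -0.999, -0.004], [-0.007, 0.004, -1.0]]
wrist_force: [-8.0, -4.2, 11.6]
gripper_width: 0.346
gripper_force: 29.6
```

```bash
python3 held.py 3 .0012 2>&1 | head -8
```

```text
held.py:15: RuntimeWarning: Mean of empty slice.
  print("mask",round(d["score"],2),"x",X.min().round(),X.max().round(),[(int(b),Y[(X>b)&(X<b+15)].mean().round(1),np.ptp(Y[(X>b)&(X<b+15)]).round(0)) for b in range(int(X.min()),int(X.max())-8,15)])
  ret = ret.dtype.type(ret / rcount)
tcp [0.5395 0.0908 0.0715] yaw -182.97 F [-8.  -4.2 11.6] w 30.1 t 46.55
joints [ 26.5  23.9 -21.3  -0.  -45.3  60.5] tcp in carrier [-66.3, -0.1] axis z 0.0727
pin_1_eye 0.9 [261.6, 24.3] in carrier 54.5 -2.9
pin_1 0.87 [450.0, 233.4] in carrier -67.9 -136.0
```

Emit:
step_arm:
  linear:
    - [3,-0.5,0]
    - [3,0,0]
    - [2,0,0]
    - [0,0,0]
  delta_rot:
    - [0,0,0]
    - [0,0,0]
    - [0,0,0]
    - [0,0,0]
  grip: [20,20,20,20]

```text
time_s: 47.25
tcp_pos: [0.5451, 0.09, 0.0714]
ee_rot: [[0.999, -0.052, -0.013], [-0.052, -0.999, -0.005], [-0.012, 0.006, -1.0]]
wrist_force: [-13.4, -4.2, 16.1]
gripper_width: 0.335
gripper_force: 29.9
```

Emit:
step_arm:
  linear:
    - [2,0,0]
    - [2,0,0]
    - [0,0,0]
  delta_rot:
    - [0,0,0]
    - [0,0,0]
    - [0,0,0]
  grip: [20,20,20]

```text
time_s: 47.62
tcp_pos: [0.5456, 0.0897, 0.0712]
ee_rot: [[0.998, -0.053, -0.02], [-0.053, -0.999, -0.006], [-0.02, 0.007, -1.0]]
wrist_force: [-22.3, -0.4, 22.0]
gripper_width: 0.339
gripper_force: 30.0
```

Emit:
step_arm:
  linear:
    - [-4,0,0]
    - [0,0,0]
    - [0,0,0]
    - [0,0,0]
    - [0,0,-40]
    - [0,0,-50]
    - [0,0,-50]
    - [7,46,-40]
    - [7,46,0]
    - [7,46,0]
  delta_rot:
    - [0,0,0]
    - [0,0,0]
    - [0,0,0]
    - [0,0,0]
    - [0,0,0]
    - [0,0,0]
    - [0,0,0]
    - [0,0,0]
    - [0,0,0]
    - [0,0,0]
  grip: [20,50,50,50,60,60,60,60,60,60]

```text
time_s: 48.88
tcp_pos: [0.5664, -0.0468, 0.2523]
ee_rot: [[0.999, -0.05, 0.005], [-0.05, -0.999, 0.001], [0.005, -0.001, -1.0]]
wrist_force: [0.2, -0.6, 0.5]
gripper_width: 0.69
gripper_force: 0.0
```

Emit:
step_arm:
  linear:
    - [0,0,0]
    - [0,0,0]
  delta_rot:
    - [0,0,0]
    - [0,0,0]
  grip: [60,60]

```text
time_s: 49.12
tcp_pos: [0.5654, -0.0459, 0.2511]
ee_rot: [[0.999, -0.052, 0.002], [-0.052, -0.999, 0.0], [0.002, -0.001, -1.0]]
wrist_force: [-0.2, -0.4, -0.1]
gripper_width: 0.692
gripper_force: 0.0
```

```bash
cat > eyes.py <<'E'
from h import *
import pickle
LZ["pin_1_eye"]=.080;LZ["pin_1"]=.072;LZ["clip_1"]=.049
s,c=look(["pin_1_eye","pin_1","clip_1"])
for k,C in enumerate(pickle.load(open("carriers.pkl","rb"))):
    x=np.array([np.cos(C[2]),np.sin(C[2])]);y=np.array([-x[1],x[0]])
    L=C[:2]+.058*x; print("lock pred",k+1,L.round(4),wproj(c,s,[*L,.080]).round(1))
    for d in landmark_of("wrist","pin_1_eye"):
        p=w_z(c,s,d["point"],.080)[:2]-C[:2]
        if abs(p@y)<.04: print("   eye in carrier",(p@x*1e3).round(1),(p@y*1e3).round(1),round(d["score"],2))
cv2.imwrite("pics/eyes.png",cv2.resize(c["img"][:250,:,::-1],None,fx=1.55,fy=1.55))
E
python3 eyes.py
```

```text
tcp [ 0.5654 -0.0459  0.2511] yaw -182.95 F [-0.2 -0.4 -0.1] w 60.2 t 49.125
pin_1_eye [139.2 101.3] 0.58 [0.6623 0.0833 0.08  ]
pin_1 [369.3 206.8] 0.96 [ 0.5176 -0.1894  0.072 ]
pin_1 [144.7 186.6] 0.64 [0.5583 0.0909 0.072 ]
clip_1 [456.4 122.2] 0.8 [ 0.6273 -0.3388  0.049 ]
clip_1 [455.8 168.7] 0.78 [ 0.5589 -0.3426  0.049 ]
clip_1 [451.5 213.7] 0.71 [ 0.4886 -0.3446  0.049 ]
clip_1 [375.1  57.2] 0.65 [ 0.7081 -0.2067  0.049 ]
lock pred 1 [ 0.6258 -0.194 ] [377.9 120.9]
lock pred 2 [ 0.6364 -0.0558] [260.4 113.4]
lock pred 3 [0.6637 0.0841] [138.5 100.2]
   eye in carrier 56.7 -0.9 0.58
```

View pics/eyes.png

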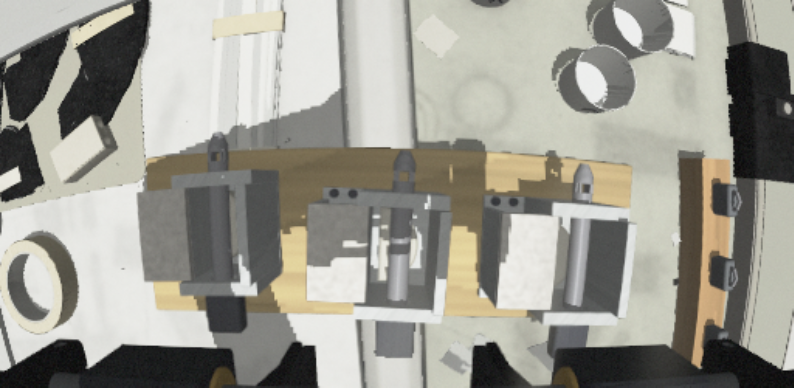

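All three pins are home: eyes at about (218,157), (404,175) and (584,187) in the view, close to the predicted lock pixels. I'll refit the carriers in this opposite orientation to cancel the camera bias.

```bash
cat > fit2.py <<'E'
import pickle
from h import *
s=sense();c=capture("wrist");sil=silhouettes("wrist","carrier_1")
old=pickle.load(open("carriers.pkl","rb"))
eyes=[d["point"] for d in landmark_of("wrist","pin_1_eye")]
cl=[(d["point"],d["score"]) for d in landmark_of("wrist","clip_1")]
src=open("fit.py").read().split("out=[]")[0].replace("from h import *","")
exec(src)
V[:]=[(s,c,sil)]
_r=rend
def rend(p,s,c,boxes): return _r(p,s,c,boxes if boxes is B else [F,(-82,-46,-16,16,50,76)])
res=[]
for k,p0 in enumerate(old):
    q=wproj(c,s,(p0[0],p0[1],.05)); b=[d["mask"] for d in sil if abs(d["point"][0]-q[0])<40]
    r=minimize(cost,p0,args=(k,b[:1]),method="Nelder-Mead",options=dict(initial_simplex=[[*p0],[p0[0]+.008,p0[1],p0[2]],[p0[0],p0[1]+.008,p0[2]],[p0[0],p0[1],p0[2]-.06]],maxiter=70))
    print(k+1,"new",r.x.round(4),r.fun,"old",p0.round(4)); m=(r.x+p0)/2; m[2]=p0[2]
    L=m[:2]+.058*np.array([np.cos(m[2]),np.sin(m[2])]);print("  avg",m.round(4),"lock",L.round(4));res.append((r.x,m,L))
pickle.dump(res,open("carriers2.pkl","wb"))
for e in eyes: print("eye",np.round(e,1),w_z(c,s,e,.080).round(4))
for e,sc in cl: print("clip",np.round(e,1),round(sc,2),w_z(c,s,e,.031).round(4))
E
python3 fit2.py
python3 - <<'E'
import pickle
from h import *
for n in("w1.pkl","w2.pkl"):
    s,c,_=pickle.load(open(n,"rb"))
    for p in ([(91.8,156.5),(86.9,109.4)] if n=="w1.pkl" else [(18.2,163.4),(14.8,121.2),(14.3,79.5)]): print(w_z(c,s,p,.031).round(4))
E
```

```text
1 new [ 0.5672 -0.1923 -0.081 ] 4.705 old [ 0.5679 -0.1908 -0.0541]
  avg [ 0.5676 -0.1916 -0.0541] lock [ 0.6255 -0.1947]
2 new [ 0.5782 -0.0502 -0.1011] 6.38 old [ 0.5786 -0.05   -0.0995]
  avg [ 0.5784 -0.0501 -0.0995] lock [ 0.6361 -0.0559]
3 new [ 0.605   0.088  -0.0511] 4.046 old [ 0.6057  0.0873 -0.0546]
  avg [ 0.6054  0.0876 -0.0546] lock [0.6633 0.0844]
eye [142.9  97.8] [0.6646 0.0787 0.08  ]
clip [460.6 123.3] 0.84 [ 0.6249 -0.3616  0.031 ]
clip [458.  169.8] 0.63 [ 0.5526 -0.3618  0.031 ]
clip [452.6 213.3] 0.45 [ 0.4811 -0.3615  0.031 ]
[ 0.6195 -0.3567  0.031 ]
[ 0.5498 -0.3601  0.031 ]
[ 0.6238 -0.3672  0.031 ]
[ 0.552  -0.3658  0.031 ]
[ 0.4814 -0.3641  0.031 ]
```

Emit:
step_arm:
  linear:
    - [0,0,0]
    - [0,0,0]
    - [0,0,0]
    - [0,0,0]
    - [0,0,0]
    - [0,0,0]
    - [0,0,0]
    - [0,0,0]
    - [0,0,0]
    - [49,3,10]
  delta_rot:
    - [0,0,0.1687]
    - [0,0,0.1687]
    - [0,0,0.1687]
    - [0,0,0.1687]
    - [0,0,0.1687]
    - [0,0,0.1687]
    - [0,0,0.1687]
    - [0,0,0.1687]
    - [0,0,0.1687]
    - [0,0,0]
  grip: [60,60,60,60,60,60,60,60,60,60]

```text
time_s: 50.92
tcp_pos: [0.5628, -0.0938, 0.2419]
ee_rot: [[0.005, -1.0, 0.003], [-1.0, -0.005, 0.0], [-0.0, -0.003, -1.0]]
wrist_force: [-0.0, -0.3, -0.5]
gripper_width: 0.695
gripper_force: 0.0
```

Emit:
step_arm:
  linear:
    - [49,3,10]
    - [49,3,10]
    - [49,3,10]
    - [49,3,10]
    - [0,0,0]
    - [0,0,0]
  delta_rot:
    - [0,0,0]
    - [0,0,0]
    - [0,0,0]
    - [0,0,0]
    - [0,0,0]
    - [0,0,0]
  grip: [60,60,60,60,60,60]

```text
time_s: 51.68
tcp_pos: [0.5498, -0.2912, 0.201]
ee_rot: [[0.001, -1.0, -0.0], [-1.0, -0.001, 0.0], [-0.0, 0.0, -1.0]]
wrist_force: [-0.2, 0.3, -0.0]
gripper_width: 0.694
gripper_force: 0.0
```

```bash
python3 - <<'E'
from h import *
LZ["clip_1"]=.031
s,c=look(["clip_1","clip_rack"])
r=silhouettes("wrist","clip_rack")[0];ys,xs=np.nonzero(r["mask"]);P=np.array([w_z(c,s,(a,b),.04)[:2] for a,b in zip(xs,ys)])
print("rack",cv2.minAreaRect((P*1000).astype(np.float32)))
for d in silhouettes("wrist","clip_1"):
    if d["score"]<.3: continue
    ys,xs=np.nonzero(d["mask"]);P=np.array([w_z(c,s,(a,b),.066)[:2] for a,b in zip(xs,ys)])
    print(round(d["score"],2),P.mean(0).round(4),P.min(0).round(4),P.max(0).round(4),cv2.minAreaRect((P*1000).astype(np.float32)))
cv2.imwrite("pics/rack.png",cv2.resize(c["img"][20:220,130:390,::-1],None,fx=3,fy=3,interpolation=cv2.INTER_CUBIC))
E
```

```text
tcp [ 0.5498 -0.2912  0.201 ] yaw -269.97 F [-0.2  0.3 -0. ] w 60.4 t 51.675
clip_1 [187.8 121.3] 0.84 [ 0.6232 -0.3543  0.031 ]
clip_1 [314.6 116.3] 0.82 [ 0.481  -0.3599  0.031 ]
clip_1 [251.6 117.4] 0.65 [ 0.5515 -0.3574  0.031 ]
clip_rack [251.9 118.3] 0.97 [ 0.5513 -0.3558  0.    ]
rack ((552.955322265625, -356.86737060546875), (214.83494567871094, 38.94105911254883), 2.1916632652282715)
0.93 [ 0.5495 -0.3574] [ 0.535  -0.3644] [ 0.5637 -0.3504] ((549.367431640625, -357.3713073730469), (29.01673698425293, 13.745245933532715), 4.01063871383667)
0.77 [ 0.4814 -0.3602] [ 0.4646 -0.3676] [ 0.4981 -0.3532] ((481.3929748535156, -360.29718017578125), (33.42990493774414, 13.30636215209961), 2.3785881996154785)
0.67 [ 0.6181 -0.3544] [ 0.6008 -0.3616] [ 0.6352 -0.3467] ((618.0444946289062, -354.2231140136719), (34.37609100341797, 14.639949798583984), 1.3422966003417969)
```

View pics/rack.png

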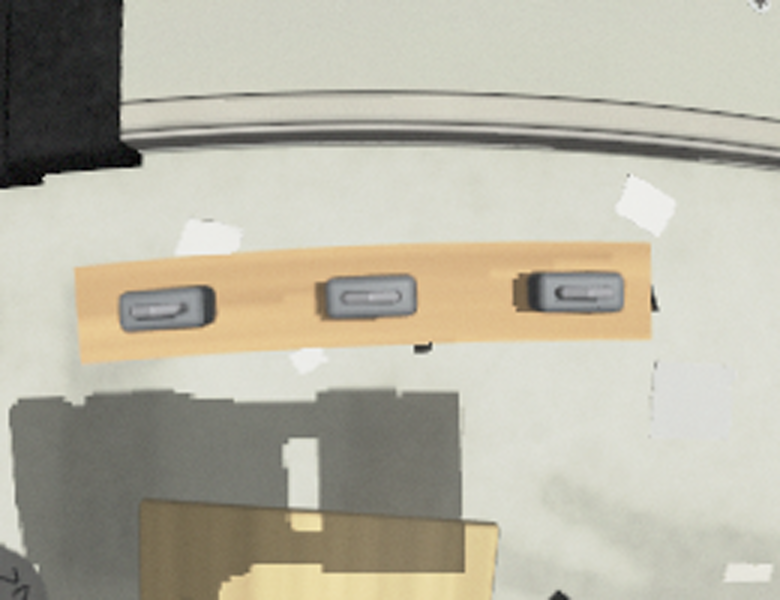

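Each block's centre lies slightly to -x of the leg origin, so the clip's +y points to world -x. The rack is yawed about 2.4°. I'll grasp the far clip (x≈0.62).

Emit:
step_arm:
  linear:
    - [0,0,0]
    - [33,-34,0]
    - [33,-34,0]
    - [0,0,50]
    - [0,0,50]
    - [0,0,35]
    - [0,0,18]
    - [0,0,0]
    - [0,0,0]
  delta_rot:
    - [0,0,-0.041]
    - [0,0,0]
    - [0,0,0]
    - [0,0,0]
    - [0,0,0]
    - [0,0,0]
    - [0,0,0]
    - [0,0,0]
    - [0,0,0]
  grip: [60,60,60,60,60,60,60,60,60]

```text
time_s: 53.05
tcp_pos: [0.6215, -0.3543, 0.0494]
ee_rot: [[0.043, -0.999, 0.002], [-0.999, -0.043, -0.001], [0.001, -0.002, -1.0]]
wrist_force: [0.2, 0.4, -0.1]
gripper_width: 0.69
gripper_force: 0.0
```

Emit:
step_arm:
  linear:
    - [0,0,0]
    - [0,0,0]
    - [0,0,0]
    - [0,0,0]
    - [0,0,0]
    - [0,0,-20]
    - [0,0,-30]
    - [0,0,-50]
    - [0,0,0]
  delta_rot:
    - [0,0,0]
    - [0,0,0]
    - [0,0,0]
    - [0,0,0]
    - [0,0,0]
    - [0,0,0]
    - [0,0,0]
    - [0,0,0]
    - [0,0,0]
  grip: [20,20,20,20,20,20,20,20,20]

```text
time_s: 54.18
tcp_pos: [0.6237, -0.3559, 0.1558]
ee_rot: [[0.043, -0.999, 0.012], [-0.999, -0.043, -0.006], [0.006, -0.012, -1.0]]
wrist_force: [-0.4, -0.7, 0.2]
gripper_width: 0.34
gripper_force: 30.0
```

```bash
python3 - <<'E'
from h import *
s,c=look([])
for d in landmark_of("wrist","clip_1"): 
    print(d, w_z(c,s,d["point"],s["tcp_pos"][2]-.017).round(4))
cv2.imwrite("pics/clipheld.png",cv2.resize(c["img"][120:320,130:390,::-1],None,fx=3,fy=3,interpolation=cv2.INTER_CUBIC))
E
```

```text
tcp [ 0.6237 -0.3559  0.1558] yaw -267.53 F [-0.4 -0.7  0.2] w 29.6 t 54.175
{'point': [390.5, 188.5], 'score': 0.96} [ 0.5333 -0.3853  0.1388]
{'point': [327.0, 187.4], 'score': 0.78} [ 0.578  -0.3837  0.1388]
{'point': [247.1, 229.1], 'score': 0.75} [ 0.6274 -0.3535  0.1388]
```

View pics/clipheld.png

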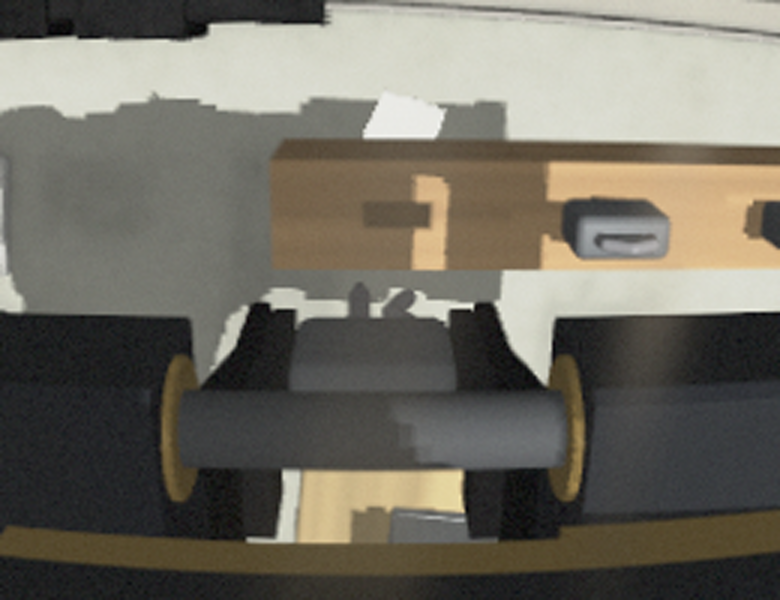

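The clip is held squarely. The straight leg is at (357,300), the bent one at (400,300), so the leg sits 3 mm to tool -y. I'll turn it and carry it over carrier 1's eye.

Emit:
step_arm:
  linear:
    - [0,0,0]
    - [0,0,0]
    - [0,0,0]
    - [0,0,0]
    - [0,0,0]
    - [0,0,0]
    - [0,0,0]
    - [0,0,0]
    - [0,0,0]
    - [0,0,0]
  delta_rot:
    - [0,0,-0.1639]
    - [0,0,-0.1639]
    - [0,0,-0.1639]
    - [0,0,-0.1639]
    - [0,0,-0.1639]
    - [0,0,-0.1639]
    - [0,0,-0.1639]
    - [0,0,-0.1639]
    - [0,0,-0.1639]
    - [0,0,0]
  grip: [20,20,20,20,20,20,20,20,20,20]

```text
time_s: 55.52
tcp_pos: [0.6199, -0.354, 0.1467]
ee_rot: [[0.998, -0.056, -0.003], [-0.056, -0.998, 0.001], [-0.003, -0.001, -1.0]]
wrist_force: [0.5, 0.4, -0.9]
gripper_width: 0.343
gripper_force: 30.0
```

Emit:
step_arm:
  linear:
    - [-1,-53,0]
    - [-2,-53,0]
    - [-2,-53,0]
    - [0,0,0]
    - [0,0,0]
    - [0,0,0]
  delta_rot:
    - [0,0,0]
    - [0,0,0]
    - [0,0,0]
    - [0,0,0]
    - [0,0,0]
    - [0,0,0]
  grip: [20,20,20,20,20,20]

```text
time_s: 56.28
tcp_pos: [0.6238, -0.1964, 0.1477]
ee_rot: [[0.998, -0.056, -0.001], [-0.056, -0.998, -0.0], [-0.001, 0.0, -1.0]]
wrist_force: [-0.2, -1.0, -0.1]
gripper_width: 0.341
gripper_force: 30.0
```

```bash
cat > ce.py <<'E'
from h import *
import sys
n,ex,ey=sys.argv[1],float(sys.argv[2]),float(sys.argv[3])
s,c=look([])
R=np.array(s["ee_rot"]);t=np.array(s["tcp_pos"])
tgt=np.array([ex,ey])+.0029*R[:2,1]/np.linalg.norm(R[:2,1])
d=tgt-t[:2];print("need tool x,y mm",(R[:2,0]@d*1e3).round(1),(R[:2,1]@d*1e3).round(1))
for l,z in(("pin_1_eye",.080),("clip_1",t[2]-.0184)):
    for q in landmark_of("wrist",l):
        p=w_z(c,s,q["point"],z)-t; print(l,np.round(q["point"],1),round(q["score"],2),"tool rel",(R.T@p*1e3).round(1),"world",(p+t).round(4)[:2])
leg=t+R@[0,-.0029,.0444]; print("leg tip px",wproj(c,s,leg).round(1),"eye px",wproj(c,s,[ex,ey,.08]).round(1))
a,b=wproj(c,s,[ex,ey,.08]).astype(int); cv2.imwrite(f"pics/{n}.png",cv2.resize(c["img"][max(0,b-70):b+50,a-80:a+80,::-1],None,fx=4.5,fy=4.5,interpolation=cv2.INTER_CUBIC)); print("crop origin",a-80,max(0,b-70))
E
python3 ce.py c1a .6261 -.1922
```

```text
tcp [ 0.6238 -0.1964  0.1477] yaw -183.21 F [-0.2 -1.  -0.1] w 29.7 t 56.275
need tool x,y mm 2.0 -1.5
clip_1 [249.1 228.6] 0.82 tool rel [-2.2 -4.  18.4] world [ 0.6218 -0.1923]
clip_1 [249.2 199.3] 0.28 tool rel [17.8 -3.8 18.4] world [ 0.6418 -0.1936]
leg tip px [251.1 212.3] eye px [249.5 200.4]
crop origin 169 130
```

Emit:
step_arm:
  linear:
    - [2,-1.5,10]
    - [0,0,7]
    - [0,0,0]
    - [0,0,0]
  delta_rot:
    - [0,0,0]
    - [0,0,0]
    - [0,0,0]
    - [0,0,0]
  grip: [20,20,20,20]

```text
time_s: 56.92
tcp_pos: [0.6263, -0.1939, 0.131]
ee_rot: [[0.999, -0.053, -0.0], [-0.053, -0.999, -0.0], [-0.0, 0.0, -1.0]]
wrist_force: [-0.2, -0.5, -0.6]
gripper_width: 0.341
gripper_force: 30.0
```

```bash
python3 ce.py c1b .6261 -.1922
```

```text
tcp [ 0.6263 -0.1939  0.131 ] yaw -183.07 F [-0.2 -0.5 -0.6] w 29.7 t 56.925
need tool x,y mm -0.2 1.2
clip_1 [247.3 228. ] 0.63 tool rel [-1.8 -5.2 18.4] world [ 0.6247 -0.1887]
clip_1 [251.8 207.5] 0.29 tool rel [12.3 -2.2 18.4] world [ 0.6387 -0.1924]
leg tip px [251.1 212.3] eye px [252.8 209.8]
crop origin 172 139
```

View pics/c1b.png

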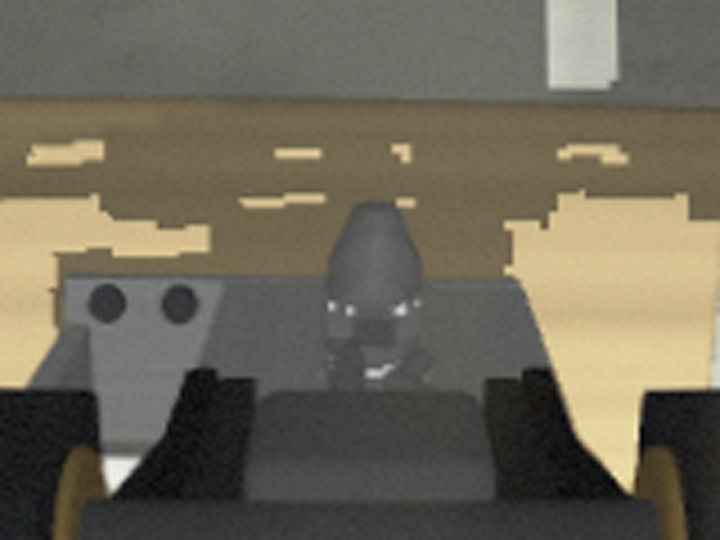

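In this near view the pin's axis is at column ≈375 and the straight leg at ≈347, about 5 mm to the left (16 mm shank ≈ 92 px). I'll shift tool +5 mm in y; x agrees.

Emit:
step_arm:
  linear:
    - [0,5,0]
    - [0,0,0]
    - [0,0,0]
  delta_rot:
    - [0,0,0]
    - [0,0,0]
    - [0,0,0]
  grip: [20,20,20]

```text
time_s: 57.45
tcp_pos: [0.6259, -0.199, 0.1311]
ee_rot: [[0.999, -0.054, 0.0], [-0.054, -0.999, 0.0], [0.0, -0.0, -1.0]]
wrist_force: [0.2, -0.4, -0.9]
gripper_width: 0.342
gripper_force: 30.0
```

```bash
cat > near.py <<'E'
from h import *
import sys
s,c=look([]);R=np.array(s["ee_rot"]);t=np.array(s["tcp_pos"])
cv2.imwrite(f"pics/{sys.argv[1]}.png",c["img"][:,:,::-1])
for d in silhouettes("wrist","pin_1"):
    ys,xs=np.nonzero(d["mask"])
    if abs(xs.mean()-253)>50 or ys.mean()<100: continue
    print("pin mask",round(d["score"],2),[(int(r),round(float(xs[ys==r].mean()),1),len(xs[ys==r]),float((R.T@(w_z(c,s,(xs[ys==r].mean(),r),.076)-t))[1]*1e3).__round__(1)) for r in range(ys.min(),ys.max()+1,3)])
for d in landmark_of("wrist","pin_1_eye"): print("eye",np.round(d["point"],1),round(d["score"],2),(R.T@(w_z(c,s,d["point"],.08)-t)*1e3).round(1)[:2])
# straight leg: columns of clip mask in its upper rows
for d in silhouettes("wrist","clip_1"):
    ys,xs=np.nonzero(d["mask"])
    if abs(xs.mean()-253)>40 or ys.mean()<190: continue
    for r in range(ys.min(),ys.min()+16,2):
        q=np.sort(xs[ys==r]); print("  clip row",r,[ (int(g[0]),int(g[-1])) for g in np.split(q,np.where(np.diff(q)>1)[0]+1) if len(g)])
E
python3 near.py n1
```

```text
tcp [ 0.6259 -0.199   0.1311] yaw -183.08 F [ 0.2 -0.4 -0.9] w 29.7 t 57.45
pin mask 0.78 [(184, 248.5, 6, -4.9), (187, 248.0, 11, -5.3), (190, 248.0, 13, -5.3), (193, 247.5, 16, -5.7), (196, 248.0, 19, -5.3), (199, 248.0, 19, -5.4), (202, 247.5, 20, -5.7), (205, 247.5, 20, -5.8), (208, 246.8, 12, -6.3), (211, 247.5, 20, -5.8), (214, 247.4, 19, -5.9), (217, 246.6, 14, -6.5), (220, 245.8, 12, -7.1), (223, 245.8, 12, -7.1), (226, nan, 0, nan), (229, nan, 0, nan), (232, nan, 0, nan), (235, nan, 0, nan), (238, nan, 0, nan), (241, nan, 0, nan), (244, nan, 0, nan), (247, nan, 0, nan), (250, nan, 0, nan), (253, nan, 0, nan), (256, nan, 0, nan), (259, nan, 0, nan), (262, nan, 0, nan), (265, nan, 0, nan), (268, nan, 0, nan), (271, nan, 0, nan), (274, nan, 0, nan), (277, 241.0, 1, -11.7), (280, 246.5, 18, -7.1), (283, 246.5, 18, -7.1), (286, 246.5, 18, -7.1), (289, 246.5, 18, -7.2), (292, 246.5, 18, -7.2), (295, 246.5, 18, -7.3), (298, 247.0, 17, -6.8)]
  clip row 214 [(248, 250)]
  clip row 216 [(247, 251), (264, 265)]
  clip row 218 [(246, 252), (262, 267)]
  clip row 220 [(246, 252), (259, 267)]
  clip row 222 [(246, 252), (257, 265)]
  clip row 224 [(245, 252), (257, 266)]
  clip row 226 [(232, 275)]
  clip row 228 [(229, 278)]near.py:8: RuntimeWarning: Mean of empty slice.
  print("pin mask",round(d["score"],2),[(int(r),round(float(xs[ys==r].mean()),1),len(xs[ys==r]),float((R.T@(w_z(c,s,(xs[ys==r].mean(),r),.076)-t))[1]*1e3).__round__(1)) for r in range(ys.min(),ys.max()+1,3)])
  ret = ret.dtype.type(ret / rcount)
```

Leg at column 249, pin axis at 247.7, so about 0.9 mm to correct. Then down in stages.

Emit:
step_arm:
  linear:
    - [-0.3,-0.9,0]
    - [0,0,3]
    - [0,0,3]
    - [0,0,3]
    - [0,0,3]
    - [0,0,3]
    - [0,0,0]
  delta_rot:
    - [0,0,0]
    - [0,0,0]
    - [0,0,0]
    - [0,0,0]
    - [0,0,0]
    - [0,0,0]
    - [0,0,0]
  grip: [20,20,20,20,20,20,20]

```text
time_s: 58.52
tcp_pos: [0.6254, -0.1979, 0.1157]
ee_rot: [[0.999, -0.054, -0.001], [-0.054, -0.999, 0.0], [-0.001, -0.0, -1.0]]
wrist_force: [-0.2, 0.4, -0.2]
gripper_width: 0.343
gripper_force: 30.0
```

Emit:
step_arm:
  linear:
    - [0,0,4]
    - [0,0,4]
    - [0,0,4]
    - [0,0,4]
    - [0,0,4]
    - [0,0,3]
    - [0,0,2]
    - [0,0,0]
  delta_rot:
    - [0,0,0]
    - [0,0,0]
    - [0,0,0]
    - [0,0,0]
    - [0,0,0]
    - [0,0,0]
    - [0,0,0]
    - [0,0,0]
  grip: [20,20,20,20,20,20,20,20]

```text
time_s: 59.52
tcp_pos: [0.6256, -0.1978, 0.0907]
ee_rot: [[0.999, -0.054, -0.0], [-0.054, -0.999, 0.0], [-0.0, -0.0, -1.0]]
wrist_force: [0.5, 1.6, -0.8]
gripper_width: 0.34
gripper_force: 30.1
```

Emit:
step_arm:
  linear:
    - [0,0,2]
    - [0,0,2]
    - [0,0,1]
    - [0,0,0]
  delta_rot:
    - [0,0,0]
    - [0,0,0]
    - [0,0,0]
    - [0,0,0]
  grip: [20,20,20,20]

```text
time_s: 60.02
tcp_pos: [0.6257, -0.1979, 0.0863]
ee_rot: [[0.999, -0.053, 0.0], [-0.053, -0.999, -0.0], [0.0, 0.0, -1.0]]
wrist_force: [-0.2, 0.2, 0.3]
gripper_width: 0.344
gripper_force: 30.0
```

Emit:
step_arm:
  linear:
    - [0,0,2]
    - [0,0,2]
    - [0,0,0]
  delta_rot:
    - [0,0,0]
    - [0,0,0]
    - [0,0,0]
  grip: [20,20,20]

```text
time_s: 60.4
tcp_pos: [0.6259, -0.1984, 0.0854]
ee_rot: [[0.999, -0.052, 0.001], [-0.052, -0.999, -0.001], [0.001, 0.001, -1.0]]
wrist_force: [-3.8, 2.1, 13.2]
gripper_width: 0.343
gripper_force: 30.0
```

```bash
python3 near.py n1b 2>/dev/null; python3 - <<'E'
from h import *
c=capture("side")
for l in("clip_1","pin_1"):
    for d in silhouettes("side",l):
        ys,xs=np.nonzero(d["mask"]);print(l,round(d["score"],2),xs.min(),xs.max(),ys.min(),ys.max(),np.round(d["point"]))
print("expected clip origin px",proj(c,[.6257,-.195,.072]).round(1))
cv2.imwrite("pics/side1.png",c["img"][:,:,::-1])
E
```

```text
tcp [ 0.6259 -0.1984  0.0854] yaw -183.01 F [-3.8  2.1 13.2] w 29.8 t 60.4
pin mask 0.78 [(201, 247.0, 9, -5.0), (204, 247.0, 13, -5.0), (207, 247.0, 17, -5.1), (210, 246.5, 20, -5.4), (213, 247.0, 23, -5.1), (216, 246.5, 26, -5.4), (219, 246.5, 26, -5.4), (222, 247.0, 27, -5.1), (225, 247.0, 25, -5.1), (228, nan, 0, nan), (231, nan, 0, nan), (234, nan, 0, nan), (237, nan, 0, nan), (240, nan, 0, nan), (243, nan, 0, nan), (246, nan, 0, nan), (249, nan, 0, nan), (252, nan, 0, nan), (255, nan, 0, nan), (258, nan, 0, nan), (261, nan, 0, nan), (264, nan, 0, nan), (267, nan, 0, nan), (270, nan, 0, nan), (273, nan, 0, nan), (276, nan, 0, nan), (279, 247.0, 23, -5.5), (282, 246.5, 24, -5.8), (285, 246.5, 24, -5.8), (288, 246.5, 24, -5.9), (291, 246.5, 24, -5.9), (294, 246.0, 23, -6.3), (297, 246.0, 23, -6.3), (300, 246.5, 22, -6.0)]
  clip row 217 [(264, 265)]
  clip row 219 [(261, 266)]
  clip row 221 [(260, 265)]
  clip row 223 [(260, 265)]
  clip row 225 [(258, 267)]
  clip row 227 [(231, 275)]
  clip row 229 [(229, 277)]
  clip row 231 [(228, 278)]
clip_1 0.73 248 261 268 282 [254. 278.]
clip_1 0.49 277 290 262 276 [286. 271.]
pin_1 0.65 239 253 222 233 [246. 230.]
pin_1 0.55 229 241 176 184 [234. 182.]
pin_1 0.42 231 243 197 206 [236. 199.]
expected clip origin px [291.  223.2]
```

Emit:
step_arm:
  linear:
    - [0,0,0]
    - [0,0,0]
    - [0,0,0]
    - [0,0,-20]
    - [0,0,-40]
    - [0,0,-40]
    - [0,0,0]
    - [0,0,0]
    - [0,0,0]
  delta_rot:
    - [0,0,0]
    - [0,0,0]
    - [0,0,0]
    - [0,0,0]
    - [0,0,0]
    - [0,0,0]
    - [0,0,0]
    - [0,0,0]
    - [0,0,0]
  grip: [48,48,48,48,55,60,60,60,60]

```text
time_s: 61.88
tcp_pos: [0.6248, -0.1977, 0.1803]
ee_rot: [[0.999, -0.054, -0.003], [-0.054, -0.999, 0.001], [-0.003, -0.0, -1.0]]
wrist_force: [0.7, 0.2, -0.7]
gripper_width: 0.693
gripper_force: 0.0
```

```bash
python3 - <<'E'
from h import *
s,c=look([]);R=np.array(s["ee_rot"]);t=np.array(s["tcp_pos"])
cv2.imwrite("pics/n1c.png",cv2.resize(c["img"][100:260,150:360,::-1],None,fx=3.6,fy=3.6))
for l in("clip_1","pin_1"):
  for d in silhouettes("wrist",l):
    ys,xs=np.nonzero(d["mask"]);print(l,round(d["score"],2),xs.min(),xs.max(),ys.min(),ys.max(),[round(float(v),4) for v in w_z(c,s,d["point"],.1)])
for d in landmark_of("wrist","clip_1"): print(np.round(d["point"],1),round(d["score"],2),w_z(c,s,d["point"],.071).round(4))
print("block-top pred px",[wproj(c,s,[.6257+x,-.1951+y,.106]).round() for x,y in((-.007,-.018),(.007,.012))])
E
```

```text
tcp [ 0.6248 -0.1977  0.1803] yaw -183.08 F [ 0.7  0.2 -0.7] w 60.3 t 61.875
clip_1 0.92 238 274 184 207 [0.6258, -0.1972, 0.1]
pin_1 0.87 105 123 168 223 [0.639, -0.0693, 0.1]
pin_1 0.63 8 21 156 183 [0.6677, 0.0537, 0.1]
pin_1 0.56 236 261 170 300 [0.5906, -0.1921, 0.1]
[248.4 189.5] 0.97 [ 0.625  -0.1917  0.071 ]
[114.9 187.5] 0.19 [ 0.6345 -0.0559  0.071 ]
block-top pred px [array([274., 206.]), array([237., 192.])]
```

View pics/n1c.png

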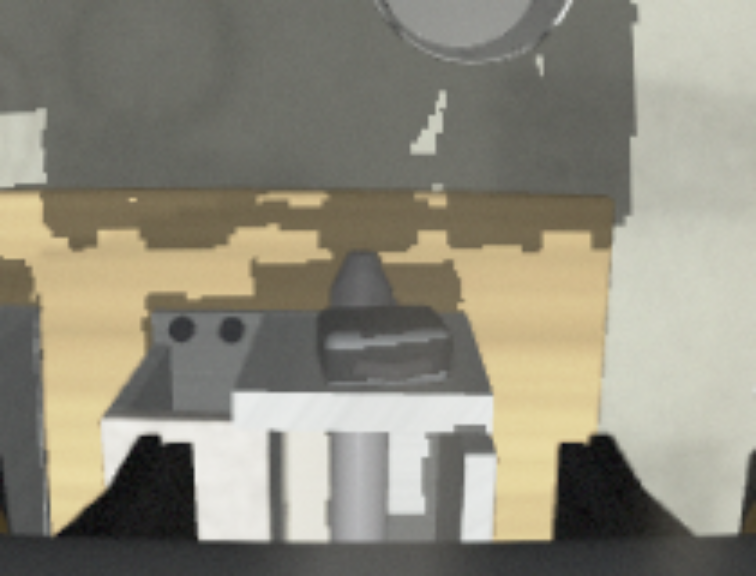

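The clip sits on the shank behind the rear cheek, with its block at (385,345). Next is the middle clip for carrier 2.

Emit:
step_arm:
  linear:
    - [0,0,0]
    - [0,0,0]
    - [0,0,0]
    - [0,0,0]
    - [0,0,0]
    - [0,0,0]
    - [0,0,0]
    - [0,0,0]
    - [0,0,0]
    - [0,0,0]
  delta_rot:
    - [0,0,0.1639]
    - [0,0,0.1639]
    - [0,0,0.1639]
    - [0,0,0.1639]
    - [0,0,0.1639]
    - [0,0,0.1639]
    - [0,0,0.1639]
    - [0,0,0.1639]
    - [0,0,0.1639]
    - [0,0,0]
  grip: [60,60,60,60,60,60,60,60,60,60]

```text
time_s: 63.32
tcp_pos: [0.6256, -0.1979, 0.1817]
ee_rot: [[0.044, -0.999, -0.001], [-0.999, -0.044, 0.0], [-0.0, 0.001, -1.0]]
wrist_force: [0.6, -0.8, 0.3]
gripper_width: 0.688
gripper_force: 0.0
```

Emit:
step_arm:
  linear:
    - [52,27,0]
    - [52,27,0]
    - [52,28,0]
    - [0,0,40]
    - [0,0,0]
    - [0,0,0]
  delta_rot:
    - [0,0,0]
    - [0,0,0]
    - [0,0,0]
    - [0,0,0]
    - [0,0,0]
    - [0,0,0]
  grip: [60,60,60,60,60,60]

```text
time_s: 64.08
tcp_pos: [0.5512, -0.3573, 0.1431]
ee_rot: [[0.045, -0.999, 0.001], [-0.999, -0.045, -0.001], [0.001, -0.001, -1.0]]
wrist_force: [-0.5, -0.1, 0.3]
gripper_width: 0.69
gripper_force: 0.0
```

Emit:
step_arm:
  linear:
    - [0,1.7,40]
    - [0,0,35]
    - [0,0,19]
    - [0,0,0]
    - [0,0,0]
    - [0,0,0]
    - [0,0,0]
    - [0,0,0]
    - [0,0,0]
    - [0,0,0]
  delta_rot:
    - [0,0,0]
    - [0,0,0]
    - [0,0,0]
    - [0,0,0]
    - [0,0,0]
    - [0,0,0]
    - [0,0,0]
    - [0,0,0]
    - [0,0,0]
    - [0,0,0]
  grip: [60,60,60,60,20,20,20,20,20,20]

```text
time_s: 65.32
tcp_pos: [0.5489, -0.3575, 0.0487]
ee_rot: [[0.042, -0.999, 0.001], [-0.999, -0.042, -0.0], [0.001, -0.001, -1.0]]
wrist_force: [-0.7, 1.1, 3.9]
gripper_width: 0.342
gripper_force: 30.0
```

Emit:
step_arm:
  linear:
    - [0,0,-20]
    - [0,0,-40]
    - [0,0,-40]
    - [0,0,0]
    - [0,0,0]
    - [0,0,0]
    - [0,0,0]
    - [0,0,0]
    - [0,0,0]
    - [0,0,0]
  delta_rot:
    - [0,0,0]
    - [0,0,0]
    - [0,0,-0.1584]
    - [0,0,-0.1584]
    - [0,0,-0.1584]
    - [0,0,-0.1584]
    - [0,0,-0.1584]
    - [0,0,-0.1584]
    - [0,0,-0.1584]
    - [0,0,-0.1584]
  grip: [20,20,20,20,20,20,20,20,20,20]

```text
time_s: 66.58
tcp_pos: [0.5481, -0.3572, 0.1472]
ee_rot: [[0.967, -0.254, -0.001], [-0.254, -0.967, 0.001], [-0.001, -0.0, -1.0]]
wrist_force: [0.4, -0.4, -0.6]
gripper_width: 0.341
gripper_force: 30.0
```

Emit:
step_arm:
  linear:
    - [0,0,0]
    - [0,0,0]
    - [0,0,0]
  delta_rot:
    - [0,0,-0.1584]
    - [0,0,0]
    - [0,0,0]
  grip: [20,20,20]

```text
time_s: 66.95
tcp_pos: [0.5484, -0.3573, 0.1476]
ee_rot: [[0.994, -0.105, -0.001], [-0.105, -0.994, 0.0], [-0.001, -0.0, -1.0]]
wrist_force: [-0.6, 0.6, -0.4]
gripper_width: 0.343
gripper_force: 30.0
```

Emit:
step_arm:
  linear:
    - [0,0,-30]
    - [0,0,-30]
    - [9,-51,0]
    - [9,-51,0]
    - [9,-51,0]
    - [9,-51,0]
    - [10,-51,0]
    - [10,-51,0]
    - [0,0,0]
    - [0,0,30]
  delta_rot:
    - [0,0,0]
    - [0,0,0]
    - [0,0,0]
    - [0,0,0]
    - [0,0,0]
    - [0,0,0]
    - [0,0,0]
    - [0,0,0]
    - [0,0,0]
    - [0,0,0]
  grip: [20,20,20,20,20,20,20,20,20,20]

```text
time_s: 68.2
tcp_pos: [0.6376, -0.0584, 0.1803]
ee_rot: [[0.995, -0.103, 0.006], [-0.103, -0.995, 0.0], [0.006, -0.001, -1.0]]
wrist_force: [0.4, -0.0, -1.2]
gripper_width: 0.343
gripper_force: 30.0
```

Emit:
step_arm:
  linear:
    - [0,0,30]
    - [0,0,14]
    - [0,0,0]
    - [0,0,0]
  delta_rot:
    - [0,0,0]
    - [0,0,0]
    - [0,0,0]
    - [0,0,0]
  grip: [20,20,20,20]

```text
time_s: 68.7
tcp_pos: [0.6367, -0.0591, 0.1354]
ee_rot: [[0.995, -0.103, 0.002], [-0.103, -0.995, -0.0], [0.002, -0.0, -1.0]]
wrist_force: [-0.3, 0.0, -0.6]
gripper_width: 0.338
gripper_force: 30.0
```

```bash
sed -i 's/ys.min(),ys.max()+1,3)/ys.min(),226,2)/' near.py; python3 near.py n2 2>/dev/null; python3 ce.py c2 .6361 -.0559
```

```text
tcp [ 0.6367 -0.0591  0.1354] yaw -185.93 F [-0.3  0.  -0.6] w 29.4 t 68.7
pin mask 0.84 [(182, 250.5, 6, -3.4), (184, 251.0, 11, -3.1), (186, 251.0, 13, -3.1), (188, 250.5, 14, -3.4), (190, 250.5, 16, -3.4), (192, 251.0, 17, -3.1), (194, 251.0, 19, -3.1), (196, 251.0, 21, -3.1), (198, 250.5, 20, -3.5), (200, 250.5, 20, -3.5), (202, 251.0, 19, -3.1), (204, 251.0, 19, -3.1), (206, 251.4, 11, -2.8), (208, 251.0, 19, -3.1), (210, 251.0, 19, -3.1), (212, 251.0, 19, -3.1), (214, 251.4, 16, -2.8), (216, 251.5, 11, -2.7), (218, 252.1, 10, -2.2), (220, 250.1, 7, -3.8), (222, 249.0, 6, -4.7), (224, 243.0, 1, -9.5)]
eye [ 88.7 191.2] 0.64 [  13.  -140.5]
eye [253.6 207.6] 0.18 [-0. -1.]
  clip row 215 [(248, 251)]
  clip row 217 [(246, 252), (263, 267)]
  clip row 219 [(246, 252), (260, 267)]
  clip row 221 [(246, 252), (257, 266)]
  clip row 223 [(246, 252), (257, 265)]
  clip row 225 [(245, 267)]
  clip row 227 [(230, 277)]
  clip row 229 [(229, 278)]
tcp [ 0.6363 -0.0587  0.1351] yaw -185.91 F [0.7 0.8 0.2] w 29.8 t 68.9
need tool x,y mm -0.5 0.1
pin_1_eye [ 87.1 189.5] 0.61 tool rel [  14.6 -141.8   55.2] world [0.6655 0.0808]
clip_1 [407.2 200.2] 0.98 tool rel [ 16.7 106.   18.4] world [ 0.6421 -0.1658]
clip_1 [246.7 228.3] 0.58 tool rel [-2.1 -5.5 18.4] world [ 0.6348 -0.053 ]
leg tip px [251.1 212.3] eye px [251.4 208.4]
crop origin 171 138
```

Emit:
step_arm:
  linear:
    - [-0.2,1.2,0]
    - [0,0,4]
    - [0,0,4]
    - [0,0,4]
    - [0,0,4]
    - [0,0,4]
    - [0,0,0]
  delta_rot:
    - [0,0,0]
    - [0,0,0]
    - [0,0,0]
    - [0,0,0]
    - [0,0,0]
    - [0,0,0]
    - [0,0,0]
  grip: [20,20,20,20,20,20,20]

```text
time_s: 69.92
tcp_pos: [0.6352, -0.0599, 0.1136]
ee_rot: [[0.995, -0.103, -0.001], [-0.103, -0.995, -0.0], [-0.001, 0.0, -1.0]]
wrist_force: [0.8, -0.3, -0.7]
gripper_width: 0.337
gripper_force: 30.0
```

Emit:
step_arm:
  linear:
    - [0,0,4]
    - [0,0,4]
    - [0,0,4]
    - [0,0,4]
    - [0,0,4]
    - [0,0,4]
    - [0,0,2]
    - [0,0,0]
  delta_rot:
    - [0,0,0]
    - [0,0,0]
    - [0,0,0]
    - [0,0,0]
    - [0,0,0]
    - [0,0,0]
    - [0,0,0]
    - [0,0,0]
  grip: [20,20,20,20,20,20,20,20]

```text
time_s: 70.92
tcp_pos: [0.6361, -0.0597, 0.088]
ee_rot: [[0.995, -0.103, 0.001], [-0.103, -0.995, 0.0], [0.001, -0.0, -1.0]]
wrist_force: [3.0, -0.7, -1.2]
gripper_width: 0.338
gripper_force: 31.4
```

Emit:
step_arm:
  linear:
    - [0,0,2]
    - [0,0,1]
    - [0,0,0]
  delta_rot:
    - [0,0,0]
    - [0,0,0]
    - [0,0,0]
  grip: [20,20,20]

```text
time_s: 71.3
tcp_pos: [0.6361, -0.0602, 0.0863]
ee_rot: [[0.995, -0.102, 0.002], [-0.102, -0.995, -0.001], [0.002, 0.0, -1.0]]
wrist_force: [1.3, -1.8, 4.5]
gripper_width: 0.341
gripper_force: 30.3
```

Emit:
step_arm:
  linear:
    - [0,0,2]
    - [0,0,0]
    - [0,0,-2]
    - [0,0,0]
    - [0,0,0]
    - [0,0,0]
    - [0,0,-20]
    - [0,0,-40]
    - [0,0,-40]
    - [0,0,0]
  delta_rot:
    - [0,0,0]
    - [0,0,0]
    - [0,0,0]
    - [0,0,0]
    - [0,0,0]
    - [0,0,0]
    - [0,0,0]
    - [0,0,0]
    - [0,0,0]
    - [0,0,0]
  grip: [20,20,20,48,48,48,48,55,60,60]

```text
time_s: 72.55
tcp_pos: [0.6359, -0.0594, 0.1876]
ee_rot: [[0.995, -0.103, 0.003], [-0.103, -0.995, 0.001], [0.003, -0.001, -1.0]]
wrist_force: [0.8, -0.2, -0.2]
gripper_width: 0.678
gripper_force: 0.0
```

```bash
cat > rel.py <<'E'
from h import *
import sys
x0,y0=float(sys.argv[1]),float(sys.argv[2])
s,c=look([])
for l in("clip_1","pin_1"):
  for d in silhouettes("wrist",l):
    ys,xs=np.nonzero(d["mask"])
    if abs(xs.mean()-253)<40: print(l,round(d["score"],2),"cols",xs.min(),xs.max(),"rows",ys.min(),ys.max())
R=np.array(s["ee_rot"])[:2,:2]
print("pred clip cols/rows",np.array([wproj(c,s,[*(np.array([x0,y0])+R@np.array([a,b])),z]) for a in(-.007,.007) for b in(-.012,.018) for z in(.080,.106)]).round().astype(int).T.tolist())
E
python3 rel.py .6361 -.0570
```

```text
tcp [ 0.6359 -0.0594  0.1876] yaw -185.89 F [ 0.8 -0.2 -0.2] w 59.0 t 72.55
clip_1 0.64 cols 239 274 rows 184 205
clip_1 0.15 cols 237 264 rows 169 300
pin_1 0.78 cols 237 264 rows 169 301
pin_1 0.39 cols 239 275 rows 183 205
pred clip cols/rows [[240, 238, 271, 273, 240, 238, 272, 273], [198, 206, 198, 206, 183, 190, 183, 190]]
```

Clip 2 sits as predicted. Now the last clip for carrier 3.

Emit:
step_arm:
  linear:
    - [0,0,0]
    - [0,0,0]
    - [0,0,0]
    - [0,0,0]
    - [0,0,0]
    - [0,0,0]
    - [0,0,0]
    - [0,0,0]
    - [0,0,0]
    - [0,0,0]
  delta_rot:
    - [0,0,0.1584]
    - [0,0,0.1584]
    - [0,0,0.1584]
    - [0,0,0.1584]
    - [0,0,0.1584]
    - [0,0,0.1584]
    - [0,0,0.1584]
    - [0,0,0.1584]
    - [0,0,0.1584]
    - [0,0,0]
  grip: [60,60,60,60,60,60,60,60,60,60]

```text
time_s: 73.95
tcp_pos: [0.6342, -0.0598, 0.1829]
ee_rot: [[0.044, -0.999, -0.005], [-0.999, -0.044, -0.0], [-0.0, 0.005, -1.0]]
wrist_force: [0.3, 0.0, -0.6]
gripper_width: 0.689
gripper_force: 0.0
```

Emit:
step_arm:
  linear:
    - [49,28,0]
    - [49,28,0]
    - [49,28,0]
    - [49,28,0]
    - [49,28,0]
    - [49,29,0]
    - [0,0,45]
    - [0,0,0]
    - [0,0,0]
  delta_rot:
    - [0,0,0]
    - [0,0,0]
    - [0,0,0]
    - [0,0,0]
    - [0,0,0]
    - [0,0,0]
    - [0,0,0]
    - [0,0,0]
    - [0,0,0]
  grip: [60,60,60,60,60,60,60,60,60]

```text
time_s: 75.08
tcp_pos: [0.4797, -0.3607, 0.1407]
ee_rot: [[0.045, -0.999, 0.0], [-0.999, -0.045, -0.001], [0.001, 0.0, -1.0]]
wrist_force: [0.4, -0.0, -0.2]
gripper_width: 0.689
gripper_force: 0.0
```

Emit:
step_arm:
  linear:
    - [0,0,40]
    - [0,0,35]
    - [0,0,17]
    - [0,0,0]
    - [0,0,0]
    - [0,0,0]
    - [0,0,0]
    - [0,0,0]
    - [0,0,0]
    - [0,0,0]
  delta_rot:
    - [0,0,0]
    - [0,0,0]
    - [0,0,0]
    - [0,0,0]
    - [0,0,0]
    - [0,0,0]
    - [0,0,0]
    - [0,0,0]
    - [0,0,0]
    - [0,0,0]
  grip: [60,60,60,60,20,20,20,20,20,20]

```text
time_s: 76.32
tcp_pos: [0.4792, -0.3609, 0.0486]
ee_rot: [[0.042, -0.999, 0.001], [-0.999, -0.042, -0.0], [0.001, -0.001, -1.0]]
wrist_force: [-0.4, 0.8, 3.7]
gripper_width: 0.342
gripper_force: 30.0
```

Emit:
step_arm:
  linear:
    - [0,0,-20]
    - [0,0,-40]
    - [0,0,-50]
    - [0,0,-50]
    - [0,0,0]
    - [0,0,0]
    - [0,0,0]
    - [0,0,0]
    - [0,0,0]
    - [0,0,0]
  delta_rot:
    - [0,0,0]
    - [0,0,0]
    - [0,0,-0.1635]
    - [0,0,-0.1635]
    - [0,0,-0.1635]
    - [0,0,-0.1635]
    - [0,0,-0.1635]
    - [0,0,-0.1635]
    - [0,0,-0.1635]
    - [0,0,-0.1635]
  grip: [20,20,20,20,20,20,20,20,20,20]

```text
time_s: 77.58
tcp_pos: [0.4786, -0.3605, 0.2073]
ee_rot: [[0.977, -0.214, -0.001], [-0.214, -0.977, 0.001], [-0.001, -0.001, -1.0]]
wrist_force: [0.3, -0.0, -0.9]
gripper_width: 0.34
gripper_force: 30.0
```

Emit:
step_arm:
  linear:
    - [0,0,0]
    - [0,0,0]
    - [0,0,0]
  delta_rot:
    - [0,0,-0.1635]
    - [0,0,0]
    - [0,0,0]
  grip: [20,20,20]

```text
time_s: 77.95
tcp_pos: [0.4788, -0.3607, 0.2077]
ee_rot: [[0.998, -0.06, -0.001], [-0.06, -0.998, 0.0], [-0.001, -0.0, -1.0]]
wrist_force: [0.4, -0.1, -0.1]
gripper_width: 0.34
gripper_force: 30.0
```

Emit:
step_arm:
  linear:
    - [17,-50,0]
    - [17,-50,0]
    - [17,-50,0]
    - [17,-50,0]
    - [17,-50,0]
    - [18,-50,0]
    - [18,-50,0]
    - [18,-51,0]
    - [18,-51,0]
    - [0,0,0]
  delta_rot:
    - [0,0,0]
    - [0,0,0]
    - [0,0,0]
    - [0,0,0]
    - [0,0,0]
    - [0,0,0]
    - [0,0,0]
    - [0,0,0]
    - [0,0,0]
    - [0,0,0]
  grip: [20,20,20,20,20,20,20,20,20,20]

```text
time_s: 79.2
tcp_pos: [0.6624, 0.0851, 0.2068]
ee_rot: [[0.999, -0.055, -0.001], [-0.055, -0.999, 0.0], [-0.001, -0.0, -1.0]]
wrist_force: [-0.0, -0.7, -0.7]
gripper_width: 0.341
gripper_force: 30.0
```

Emit:
step_arm:
  linear:
    - [0,0,30]
    - [0,0,30]
    - [0,0,12]
    - [0,0,0]
    - [0,0,0]
  delta_rot:
    - [0,0,0]
    - [0,0,0]
    - [0,0,0]
    - [0,0,0]
    - [0,0,0]
  grip: [20,20,20,20,20]

```text
time_s: 79.82
tcp_pos: [0.6625, 0.0814, 0.1376]
ee_rot: [[0.998, -0.057, 0.003], [-0.057, -0.998, 0.0], [0.003, -0.001, -1.0]]
wrist_force: [0.5, 0.8, 0.3]
gripper_width: 0.343
gripper_force: 30.0
```

```bash
python3 near.py n3 2>/dev/null; python3 ce.py c3 .6633 .0840
```

```text
tcp [0.6625 0.0814 0.1376] yaw -183.3 F [0.5 0.8 0.3] w 29.8 t 79.825
pin mask 0.89 [(180, 251.5, 6, -2.7), (182, 251.5, 10, -2.7), (184, 251.5, 12, -2.7), (186, 251.5, 14, -2.7), (188, 251.5, 16, -2.7), (190, 251.5, 18, -2.7), (192, 251.5, 20, -2.7), (194, 251.5, 20, -2.7), (196, 251.5, 20, -2.7), (198, 251.5, 20, -2.7), (200, 251.5, 20, -2.7), (202, 251.5, 20, -2.7), (204, 251.4, 18, -2.8), (206, 251.5, 20, -2.7), (208, 252.0, 21, -2.4), (210, 251.5, 22, -2.7), (212, 251.5, 22, -2.8), (214, 251.5, 22, -2.8), (216, 251.0, 21, -3.2), (218, 251.6, 16, -2.7), (220, 250.6, 12, -3.5), (222, 250.5, 8, -3.6), (224, nan, 0, nan)]
eye [251.7 200.8] 0.74 [ 4.8 -2.6]
  clip row 217 [(248, 250)]
  clip row 219 [(247, 251), (262, 265)]
  clip row 221 [(246, 252), (260, 266)]
  clip row 223 [(246, 252), (258, 265)]
  clip row 225 [(246, 252), (257, 265)]
  clip row 227 [(243, 268)]
  clip row 229 [(231, 276)]
  clip row 231 [(230, 277)]
tcp [0.662  0.0816 0.1372] yaw -183.28 F [-0.1 -0.8 -0.1] w 29.7 t 80.025
need tool x,y mm 1.1 0.5
pin_1_eye [252.4 202.3] 0.61 tool rel [ 3.7 -2.  57.2] world [0.666  0.0835]
clip_1 [407.1 223.2] 0.92 tool rel [ -0.4 108.8  18.3] world [ 0.6554 -0.027 ]
clip_1 [250.9 228.4] 0.68 tool rel [-2.1 -2.8 18.4] world [0.6602 0.0846]
clip_1 [503.6 218. ] 0.55 tool rel [ -0.4 215.   18.3] world [ 0.6494 -0.133 ]
leg tip px [251.1 212.3] eye px [251.9 205.7]
crop origin 171 135
```

Emit:
step_arm:
  linear:
    - [2.9,1.8,0]
    - [0,0,3]
    - [0,0,0]
    - [0,0,0]
  delta_rot:
    - [0,0,0]
    - [0,0,0]
    - [0,0,0]
    - [0,0,0]
  grip: [20,20,20,20]

```text
time_s: 80.68
tcp_pos: [0.6643, 0.0796, 0.1329]
ee_rot: [[0.998, -0.057, -0.0], [-0.057, -0.998, -0.0], [-0.0, 0.0, -1.0]]
wrist_force: [-0.1, 0.0, -0.7]
gripper_width: 0.339
gripper_force: 30.0
```

```bash
python3 near.py n3b 2>/dev/null; python3 - <<'E'
import cv2,numpy as np
for n,col,r0 in(("n1",248,198),("n2",251,196),("n3b",249,196)):
    g=cv2.cvtColor(cv2.imread(f"pics/{n}.png"),6); print(n,[(r,int(g[r,col-2:col+3].mean()),int(g[r,[col-7,col-6,col+6,col+7]].mean())) for r in range(r0,220)])
E
```

```text
tcp [0.6643 0.0796 0.1329] yaw -183.28 F [-0.1  0.  -0.7] w 29.5 t 80.675
pin mask 0.72 [(184, 250.0, 5, -3.8), (186, 250.0, 11, -3.8), (188, 250.0, 13, -3.8), (190, 249.5, 14, -4.2), (192, 249.5, 16, -4.2), (194, 249.5, 18, -4.2), (196, 249.5, 18, -4.2), (198, 249.5, 18, -4.2), (200, 249.5, 18, -4.2), (202, 249.5, 18, -4.2), (204, 250.0, 19, -3.9), (206, 250.0, 19, -3.9), (208, 250.1, 15, -3.8), (210, 250.0, 19, -3.9), (212, 250.0, 19, -3.9), (214, 250.0, 19, -3.9), (216, 250.4, 14, -3.6), (218, 251.1, 11, -3.0), (220, 251.1, 11, -3.0), (222, 251.0, 9, -3.1), (224, 248.5, 6, -5.1)]
pin mask 0.58 [(199, 248.5, 12, -5.0), (201, 231.0, 79, -18.5), (203, 231.2, 82, -18.4), (205, 231.3, 84, -18.3), (207, 233.4, 92, -16.8), (209, 234.5, 92, -15.9), (211, 232.7, 83, -17.3), (213, 232.9, 86, -17.2), (215, 232.4, 89, -17.7), (217, 230.7, 87, -19.0), (219, 228.3, 85, -21.0), (221, 226.2, 80, -22.7), (223, 219.6, 65, -28.0), (225, 227.5, 45, -21.7)]
eye [248.4 208.7] 0.65 [-0. -5.]
eye [413.8 226.3] 0.3 [-17.4 137.5]
  clip row 215 [(249, 250)]
  clip row 217 [(247, 251), (264, 266)]
  clip ro
[... 618 characters left out ...]
), (200, 106, 90), (201, 104, 91), (202, 102, 93), (203, 101, 93), (204, 98, 121), (205, 94, 178), (206, 91, 180), (207, 89, 148), (208, 80, 103), (209, 78, 98), (210, 78, 100), (211, 79, 101), (212, 77, 97), (213, 78, 92), (214, 86, 92), (215, 85, 91), (216, 82, 92), (217, 80, 113), (218, 88, 135), (219, 88, 144)]
n3b [(196, 104, 93), (197, 104, 93), (198, 104, 93), (199, 104, 93), (200, 106, 92), (201, 105, 93), (202, 107, 91), (203, 106, 93), (204, 105, 93), (205, 103, 94), (206, 98, 131), (207, 95, 192), (208, 95, 180), (209, 87, 137), (210, 81, 102), (211, 80, 100), (212, 81, 101), (213, 79, 100), (214, 80, 96), (215, 76, 92), (216, 81, 92), (217, 81, 91), (218, 79, 93), (219, 78, 129)]
```

Emit:
step_arm:
  linear:
    - [0,0.5,0]
    - [0,0,4]
    - [0,0,4]
    - [0,0,4]
    - [0,0,4]
    - [0,0,3]
    - [0,0,0]
  delta_rot:
    - [0,0,0]
    - [0,0,0]
    - [0,0,0]
    - [0,0,0]
    - [0,0,0]
    - [0,0,0]
    - [0,0,0]
  grip: [20,20,20,20,20,20,20]

```text
time_s: 81.75
tcp_pos: [0.6642, 0.079, 0.1137]
ee_rot: [[0.998, -0.057, -0.001], [-0.057, -0.998, -0.0], [-0.001, 0.0, -1.0]]
wrist_force: [0.1, 0.6, 0.8]
gripper_width: 0.341
gripper_force: 30.0
```

Emit:
step_arm:
  linear:
    - [0,0,4]
    - [0,0,4]
    - [0,0,4]
    - [0,0,4]
    - [0,0,4]
    - [0,0,4]
    - [0,0,2]
    - [0,0,0]
  delta_rot:
    - [0,0,0]
    - [0,0,0]
    - [0,0,0]
    - [0,0,0]
    - [0,0,0]
    - [0,0,0]
    - [0,0,0]
    - [0,0,0]
  grip: [20,20,20,20,20,20,20,20]

```text
time_s: 82.75
tcp_pos: [0.6642, 0.0791, 0.0878]
ee_rot: [[0.998, -0.057, -0.0], [-0.057, -0.998, -0.0], [-0.0, 0.0, -1.0]]
wrist_force: [-0.4, 0.4, 0.2]
gripper_width: 0.34
gripper_force: 30.0
```

Emit:
step_arm:
  linear:
    - [0,0,2]
    - [0,0,1]
    - [0,0,0]
  delta_rot:
    - [0,0,0]
    - [0,0,0]
    - [0,0,0]
  grip: [20,20,20]

```text
time_s: 83.12
tcp_pos: [0.6647, 0.079, 0.0863]
ee_rot: [[0.998, -0.057, 0.001], [-0.057, -0.998, -0.0], [0.001, 0.0, -1.0]]
wrist_force: [-1.5, -0.7, 5.4]
gripper_width: 0.338
gripper_force: 30.0
```

Emit:
step_arm:
  linear:
    - [0,0,2]
    - [0,0,0]
    - [0,0,-2]
    - [0,0,0]
    - [0,0,0]
    - [0,0,0]
    - [0,0,-20]
    - [0,0,-40]
    - [0,0,-40]
    - [0,0,0]
  delta_rot:
    - [0,0,0]
    - [0,0,0]
    - [0,0,0]
    - [0,0,0]
    - [0,0,0]
    - [0,0,0]
    - [0,0,0]
    - [0,0,0]
    - [0,0,0]
    - [0,0,0]
  grip: [20,20,20,48,48,48,48,55,60,60]

```text
time_s: 84.38
tcp_pos: [0.6666, 0.0796, 0.1893]
ee_rot: [[0.998, -0.057, 0.008], [-0.057, -0.998, 0.002], [0.008, -0.002, -1.0]]
wrist_force: [0.5, 0.2, -0.1]
gripper_width: 0.68
gripper_force: 0.0
```

```bash
python3 rel.py .6645 .0820
```

```text
tcp [0.6666 0.0796 0.1893] yaw -183.25 F [ 0.5  0.2 -0.1] w 59.1 t 84.375
clip_1 0.81 cols 239 274 rows 187 209
pin_1 0.73 cols 238 265 rows 173 300
pred clip cols/rows [[240, 239, 272, 273, 240, 238, 272, 274], [200, 208, 200, 208, 186, 193, 186, 193]]
```

Emit:
step_arm:
  linear:
    - [-30,45,-30]
    - [-30,45,-30]
    - [-30,45,0]
    - [0,0,0]
    - [0,0,0]
  delta_rot:
    - [0,0,0]
    - [0,0,0]
    - [0,0,0]
    - [0,0,0]
    - [0,0,0]
  grip: [60,60,60,60,60]

```text
time_s: 85.15
tcp_pos: [0.5666, -0.0506, 0.244]
ee_rot: [[0.998, -0.058, -0.002], [-0.058, -0.998, -0.0], [-0.002, 0.0, -1.0]]
wrist_force: [0.4, -0.6, 0.0]
gripper_width: 0.69
gripper_force: 0.0
```

```bash
python3 - <<'E'
from h import *
import pickle
s,c=look([])
R2=pickle.load(open("carriers2.pkl","rb"))
for l,z in(("clip_1",.071),("pin_1",.072),("former_1",.03),("cup",0)):
    for d in landmark_of("wrist",l):
        p=w_z(c,s,d["point"],z)[:2];o=[]
        for k,(_,m,L) in enumerate(R2):
            x=np.array([np.cos(m[2]),np.sin(m[2])]);y=np.array([-x[1],x[0]]);q=p-m[:2]
            if abs(q@y)<.04: o.append((k+1,(q@x*1e3).round(1),(q@y*1e3).round(1)))
        print(l,round(d["score"],2),p.round(3),o)
# handle front vs cheek: pin masks in carrier x at handle
for d in silhouettes("wrist","pin_1"):
    if d["score"]<.4: continue
    ys,xs=np.nonzero(d["mask"]);P=np.array([w_z(c,s,(a,b),.081)[:2] for a,b in zip(xs,ys)])
    for k,(_,m,L) in enumerate(R2):
        x=np.array([np.cos(m[2]),np.sin(m[2])]);y=np.array([-x[1],x[0]]);X=(P-m[:2])@x*1e3;Y=(P-m[:2])@y*1e3
        if abs(np.median(Y))<30: print("pin mask carrier",k+1,"x",X.min().round(1),X.max().round(1),"handle front",X[(abs(Y-np.median(Y))>11)&(X<0)].max().round(1) if ((abs(Y-np.median(Y))>11)&(X<0)).any() else None)
E
```

```text
tcp [ 0.5666 -0.0506  0.244 ] yaw -183.3 F [ 0.4 -0.6  0. ] w 60.1 t 85.15
clip_1 0.79 [ 0.638 -0.055] [(2, np.float64(59.6), np.float64(0.6))]
clip_1 0.63 [ 0.633 -0.057] [(2, np.float64(54.9), np.float64(-1.6))]
clip_1 0.57 [ 0.626 -0.189] [(1, np.float64(57.8), np.float64(5.5))]
clip_1 0.56 [0.668 0.084] [(3, np.float64(62.9), np.float64(-0.1))]
pin_1 0.92 [ 0.535 -0.045] [(2, np.float64(-44.1), np.float64(0.5))]
pin_1 0.79 [0.559 0.089] [(3, np.float64(-46.3), np.float64(-1.1))]
pin_1 0.73 [ 0.521 -0.186] [(1, np.float64(-46.8), np.float64(3.5))]
former_1 0.97 [ 0.583 -0.037] [(2, np.float64(2.8), np.float64(13.1))]
former_1 0.58 [0.609 0.107] [(3, np.float64(2.9), np.float64(19.4))]
former_1 0.55 [ 0.568 -0.168] [(1, np.float64(-0.7), np.float64(23.1))]
former_1 0.42 [ 0.626 -0.21 ] [(1, np.float64(58.9), np.float64(-15.5))]
cup 0.8 [ 0.722 -0.231] [(1, np.float64(156.2), np.float64(-30.7))]
cup 0.63 [ 0.496 -0.216] [(1, np.float64(-70.0), np.float64(-28.2))]
pin mask carrier 2 x -79.9 76.0 handle front -49.9
pin mask carrier 1 x -76.0 76.5 handle front -51.1
pin mask carrier 3 x -80.0 74.5 handle front -50.6
```

```bash
python3 -c "
from station import *
print(finish_job())"
```

```text
the job is handed in; nothing more can be done
None
```

All three carriers are loaded and the job is handed in after 85 s of robot time: each former was dropped into its chute before its pin went in, and all three pins went home and were locked with clips. After the last release I checked clips 2 and 3 and all three pins by measurement only, since my 14 pictures were used up.

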